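Set the sliding stop in its hidden groove and row up the whetstones

ROBOT

A 6-joint arm with a two-finger parallel gripper is mounted at the origin on the work surface. World frame = base frame: x ahead of the robot, y to its left, z up, the work surface at z = 0. Lengths are in m, angles in rad, forces in N, time in s.
With the tool pointing down it reaches from about 0.3 to 0.875 m from the base axis. Payload 6.4 kg.
Tool frame: the origin (TCP) lies at the very end of the fingers, on their centre line; the grasp point (between the pads) lies ctrl.grip_point_offset behind it (ctrl.grip_point_offset is the distance from the TCP to the grasp point, in m); z points along the fingers, x is the direction in which the jaws open and shut, and the axes are right-handed (so a half turn about z gives the same grasp; the last joint's range is limited). The gripper opens to 85 mm and grips with 20 to 120 N. Pads are 22 mm wide; open, the fingers measure 114 mm over their backs; the gripper's body (76 mm by 85 mm) begins 54 mm behind the grasp point. The pads swing forward as they close: fully open they stand 13 mm farther back than shut.
Start: joints at [1.088, 0.181, 1.607, -0, 1.354, -0.206], TCP at [0.157, 0.553, 0.194] pointing down, gripper open.
Joint ranges: [-2.99, 2.99], [-0.89, 2.07], [0.3, 2.58], [-1.14, 4.28], [0, 2.63], [-3.12, 3.12]. Speed limits (rad/s): [2.57, 2.57, 3.01, 3.14, 3.14, 3.14].

INTERFACE

Orientations are given as a unit quaternion [w, x, y, z].
In Python, from bench import get_obs, viewer, workorder, ctrl gives the robot as it stands. The module is installed in compiled form; this text tells all that it offers.
- The arm moves only by the tool move_arm, never from a script. Its argument "increments" is a list of rows, each an object of numbers: "tx", "ty", "tz": the shift along the tool's x, y, z in m; "turn": the turn about the tool's z in degrees. A call has 1 to 20 rows; each row is the pose to reach, as a shift and turn from the pose commanded when the call began, along the tool's axes at that moment; what a row does not reach only later rows make up. A row lasts 1/12 s, in which the tool goes at most 41.7 mm and 7.16 degrees, less where a joint would pass 70% of its speed; a pose out of reach is approached as far as the arm can. A call with a gripper value outside its range is refused whole. "gripper" is the opening, from 0 (shut) to 1 (fully open), set as the call begins (left out, the last holds). The fingers move at their own pace and stop on an object; the grip force is fixed at half the most. Time passes only in rows, so rows that repeat a pose let the fingers close. It gives the time, the measured TCP pose, the force and the opening at its end, in the units of the state.
- get_obs(): the state, without advancing time (a new reading comes with each control period).
- viewer.camera(name): name is "scene" or "top" or "wrist"; returns (picture, depth): 420x560x3 uint8, red, green, blue; 420x560 float32, m along the optical axis (not along the pixel's ray), 0 where there is no reading.
- viewer.get_calibration(name): a dict with "intrinsics" (3x3 intrinsics, pixels), "origin" and "attitude" of the camera in the world. Camera axes: x right, y up, looking along -z (the intrinsics and any distortion apply to the point x, -y, -z); pixel columns grow to the right and rows downward; lengths in m; the calibration is good to about 2 mm. A picture is of the moment at which its call begins: read the wrist's pose just before it. get_calibration takes no time and is no camera call; for the wrist camera it gives the pose at the moment of the call.
- workorder.hand_in(): hands the job in, once; it reports no verdict.
The state is a dict: "time_s": time; "q": joint angles; "dq": joint speeds; "joint_efforts": joint torques, N m; "eef_pos": TCP position; "eef_rot": TCP orientation; "wrist_force": force on the tool from outside, world axes, zero at the start; "torque": the same for the moment, N m; "opening": opening from 0.0 (shut) to 1.0 (fully open).
Only numpy, scipy, OpenCV 4.12 (cv2) and the standard library are available. Lean on these libraries where they do the work, as an engineer would, in place of code of your own. Each camera call takes 0.05 s, during which the arm holds its last target.

TASK

Take the steel stop from its wooden rest, set its tongue down on the plain left-hand end of the stone board (left as the robot sees it) with its ribbed side still to the left, and drag it to the right along the middle of the board until it drops into the one hidden groove; stop there without forcing it and leave it fully seated. Then stand every whetstone from the bench upright on the board in one neat straight row to the right of the stop: the first against the stop, each next one side by side with the last with hardly any gap, all square to the board and centred front to back. Leave the bowl, jar and brush alone.

Things in the scene. Friction and masses are not known exactly. Their poses are not given: they have to be found in the camera images.
- board: stone board, fixed: wooden slab 130 mm in x (front to back), in y from -210 to +190 mm, top face 30 mm above the origin, which lies on its underside; +y = its left end as the robot sees it. Six flush dark strips, 9 mm wide, cross it front to back at y = +128, +106, +84, +62, +40, +18 mm. All look alike; five are solid and level, one is the hidden groove. Right of y = +10 mm it is plain
- board_plain (a point): middle of the plain left-hand end of the board's top face, at x = 0, y = +160 mm of the board (the plain part runs from y = +135 to +190 mm). The groove to be found from here may be any one of the six strips: 9 mm wide along y, 110 mm long along x, 12 mm deep, under a film that does not resist; the tongue drops in when it gets there
- stop: steel stop like a bookend, 0.4 kg. Origin: centre of its tongue's underside, z up. Tongue 40 mm (x) by 5 (y), z 0 to 7 mm; wide foot 50 by 44, z 7 to 25; upright fin to hold it by, 50 (x) by 16 (y), z 25 to 66, all centred. Two small ribs, up to z 33, at the fin's +y side: the ribbed side. On flat ground it leans up to 20 degrees on its tongue but does not topple
- stop_fin (a point): middle of the stop's fin, 48 mm above the stop's origin, where to grip it across its 16 mm (along the stop's y). With the stop seated in the groove its foot lies flat on the board and the stop's origin is 7 mm below the board's top face; with the tongue still on the face the origin is level with the face
- rest: pale wooden rest, fixed, 90 mm (x) by 80 (y) by 30 high, at the robot's left; origin at the centre of its underside; the stop's tongue stands in its slot, 12 mm wide and 12 deep, along x, so at the start the stop's axes are those of the rest
- stone1: small whetstone on a steel base, all alike: 50 mm in x, 30 in y, 38 high, about 0.2 kg; dark steel below, grey stone above. Origin: centre of its underside, z up. Stands upright on the bench at first, somewhere in front of the board. Some of the six may be absent
- stone2: small whetstone on a steel base, all alike: 50 mm in x, 30 in y, 38 high, about 0.2 kg; dark steel below, grey stone above. Origin: centre of its underside, z up. Stands upright on the bench at first, somewhere in front of the board. Some of the six may be absent
- stone3: small whetstone on a steel base, all alike: 50 mm in x, 30 in y, 38 high, about 0.2 kg; dark steel below, grey stone above. Origin: centre of its underside, z up. Stands upright on the bench at first, somewhere in front of the board. Some of the six may be absent
- stone4: small whetstone on a steel base, all alike: 50 mm in x, 30 in y, 38 high, about 0.2 kg; dark steel below, grey stone above. Origin: centre of its underside, z up. Stands upright on the bench at first, somewhere in front of the board. Some of the six may be absent
- stone5: small whetstone on a steel base, all alike: 50 mm in x, 30 in y, 38 high, about 0.2 kg; dark steel below, grey stone above. Origin: centre of its underside, z up. Stands upright on the bench at first, somewhere in front of the board. Some of the six may be absent
- stone6: small whetstone on a steel base, all alike: 50 mm in x, 30 in y, 38 high, about 0.2 kg; dark steel below, grey stone above. Origin: centre of its underside, z up. Stands upright on the bench at first, somewhere in front of the board. Some of the six may be absent
- bowl: steel bowl, 120 mm across, 45 mm high, beyond the board; bystander; origin at its underside
- jar: amber glass jar, 64 mm across, 85 mm high, beyond the board; bystander; origin at its underside
- brush: brush lying on the bench at the far left; bystander
Not all that is in view belongs to the job. Leave any pink look-alike of the stone4 alone.

How it is judged:
By the outcome, as a careful person would: the job done as asked, in the order asked, and still so for the second after the job is handed in, with the robot touching nothing.
Of stone1, stone2, stone3, stone4, stone5, stone6 only 4 to 6 are there at a start; the rules pass over those that are not, and their reading is None.
At some moment in a run one of stone1, stone2, stone3, stone4, stone5, stone6 may be knocked a few centimetres aside while the robot is not near it.
Once in a run the grip may slacken for a moment while it holds something.
It also fails if it takes over 210 s, if anything falls off the work surface, if the arm or the gripper's body presses on something with over 40 N, if the wrist force passes 120 N, or if a joint passes its speed limit or range.

## Working session

There is one attempt and no reset: what is moved stays moved. The work goes in short steps, Python scripts to look and compute and a tool call to move; the robot and the scene stay as the last step left them, time stands still between calls to the robot, and variables do not carry over. Pictures are saved under pics/ and viewed, and the job is handed in when it is done.

Besides the shell and the picture viewer there is one more tool, called after "Request:" in YAML: its name, and indented under it one key for each argument. move_arm: Moves the arm, as the interface text tells. Its arguments: {"type":"object","properties":{"increments":{"type":"array"},"gripper":{"type":"number"}},"required":["increments"]}

```bash
mkdir -p pics; cat > h.py <<'E'
import numpy as np, cv2
from bench import get_obs, viewer, workorder, ctrl
from scipy.spatial.transform import Rotation as R
def rot(a):
    a=np.array(a,float)
    return a if a.shape==(3,3) else R.from_quat([a[1],a[2],a[3],a[0]]).as_matrix()
def cam(n):
    c=viewer.get_calibration(n); p,d=viewer.camera(n); return p,d,c
def cloud(d,c):
    K=np.array(c["intrinsics"]); h,w=d.shape; v,u=np.mgrid[:h,:w]
    P=np.stack([(u-K[0,2])/K[0,0]*d,-(v-K[1,2])/K[1,1]*d,-d],-1)
    return P@rot(c["attitude"]).T+np.array(c["origin"])
def save(n,p,k=1): cv2.imwrite(n,cv2.resize(p[...,::-1],None,fx=k,fy=k,interpolation=cv2.INTER_CUBIC))
E
python3 - <<'E'
from h import *
print(get_obs()); print(ctrl.grip_point_offset)
for n in("scene","top","wrist"):
    p,d,c=cam(n); print(n,c); save(f"pics/{n}0.png",p,1.4); np.savez(f"{n}0.npz",p=p,P=cloud(d,c),d=d)
E
```

```text
{'time_s': 0.0, 'q': array([ 1.08772209e+00,  1.81507522e-01,  1.60802617e+00, -2.10639822e-05,
        1.35378735e+00, -2.06317898e-01]), 'dq': array([ 0.00090663, -0.00201201, -0.00025493, -0.00022173,  0.00062376,
        0.00119054]), 'joint_efforts': array([-1.33569578e-03, -4.44884634e+01, -3.51330221e+01, -3.37648898e-04,
        9.01430467e-03,  3.50908316e-06]), 'eef_pos': array([0.1568177 , 0.55255929, 0.19349427]), 'eef_rot': array([ 3.77945043e-04,  7.97882050e-01,  6.02812979e-01, -7.77238735e-04]), 'wrist_force': array([ 0.49328048,  0.15304952, -0.00400845]), 'torque': array([-0.00907025, -0.0207183 ,  0.05041808]), 'opening': 1.0011796791209309}
0.0187
scene {'intrinsics': array([[514.89447657,   0.        , 280.32025345],
       [  0.        , 514.89447657, 215.01724243],
       [  0.        ,   0.        ,   1.        ]]), 'origin': array([ 0.98326189, -0.51419501,  0.95067374]), 'attitude': array([0.89823622, 0.31361321, 0.10492765, 0.28949721])}
top {'intrinsics': array([[401.92653663,   0.        , 277.58980121],
       [  0.        , 401.92653663, 213.37892118],
       [  0.        ,   0.        ,   1.        ]]), 'origin': array([0.50276185, 0.03563721, 1.06992367]), 'attitude': array([-0.70615361, -0.01368469,  0.01785767,  0.70770115])}
wrist {'intrinsics': array([[338.33662153,   0.        , 279.50576096],
       [  0.        , 338.33662153, 206.93270991],
       [  0.        ,   0.        ,   1.        ]]), 'origin': array([0.09231358, 0.57141048, 0.37316337]), 'attitude': array([ 0.79100289, -0.10655649, -0.07955776,  0.59718566])}
```

View pics/scene0.png

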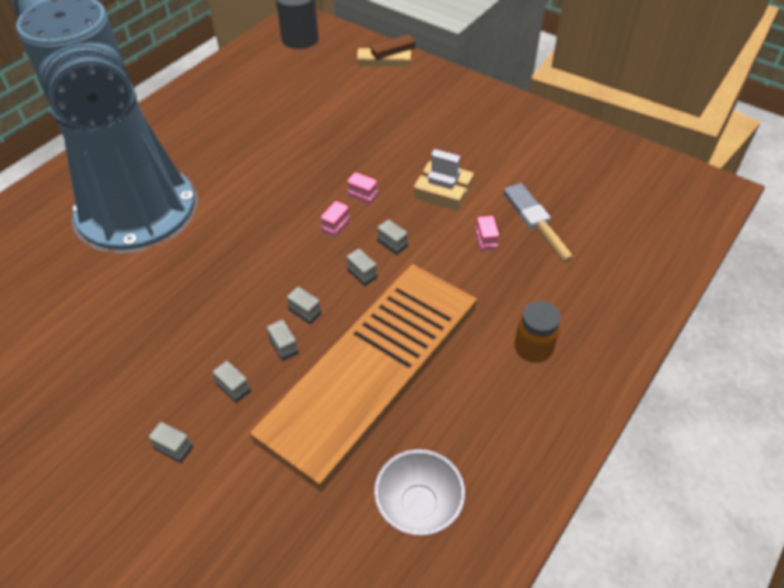

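View pics/top0.png

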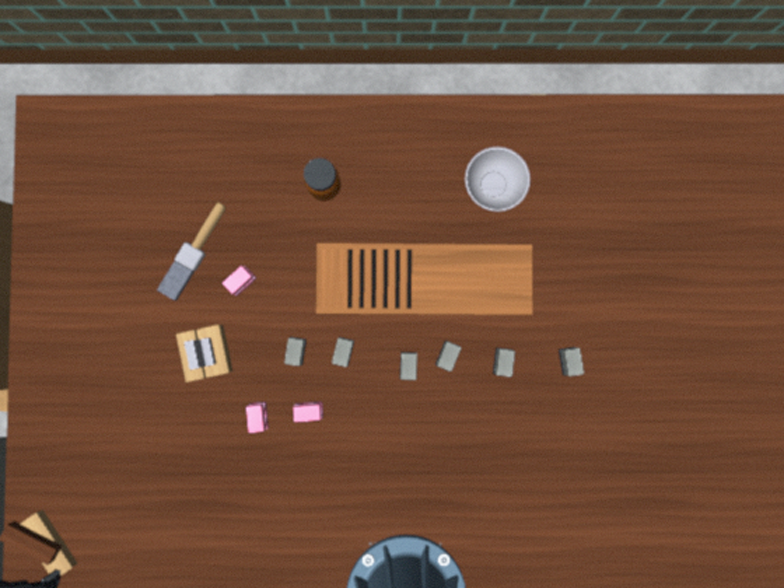

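View pics/wrist0.png

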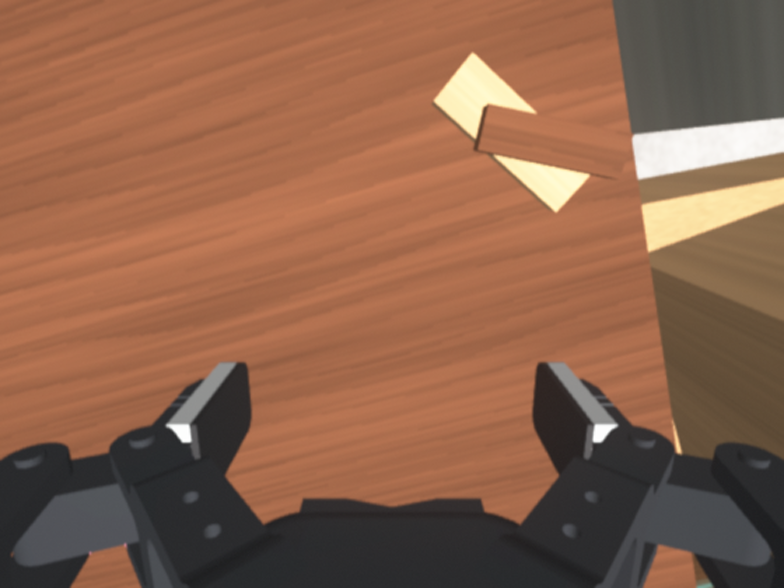

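```bash
cat > seg.py <<'E'
from h import *
def rects(P,zlo,zhi,box,minpx=30):
    m=(P[...,2]>zlo)&(P[...,2]<zhi)&(P[...,0]>box[0])&(P[...,0]<box[1])&(P[...,1]>box[2])&(P[...,1]<box[3])
    n,l,st,ce=cv2.connectedComponentsWithStats(m.astype(np.uint8),connectivity=4)
    out=[]
    for i in range(1,n):
        if st[i,4]<minpx: continue
        q=P[l==i]; r=cv2.minAreaRect((q[:,:2]*1000).astype(np.float32))
        (cx,cy),(a,b),t=r
        if a<b: a,b,t=b,a,t+90   # t: direction of long axis, deg from +x
        t=(t+90)%180-90
        out.append((ce[i].round(0),round(cx,1),round(cy,1),round(a,1),round(b,1),round(t,1),round(np.median(q[:,2])*1000,1),st[i,4],np.mean(q[:,:2],0).round(4)*1000))
    return out
E
python3 - <<'E'
from seg import *
z=np.load("top0.npz")
for n in("top","scene"):
    z=np.load(n+"0.npz");P=z["P"]
    print(n)
    for r in rects(P,.022,.12,(.15,.9,-.5,.5)): print(*r)
    for r in rects(P,.05,.12,(.3,.5,.2,.5),10): print("fin",*r)
    for r in rects(P,.04,.06,(.3,.5,.2,.5),10): print("foot",*r)
p=np.load("top0.npz")["p"]; save("pics/c1.png",p[220:285,110:180],8)
p=np.load("scene0.npz")["p"]; save("pics/c2.png",p[95:155,285:350],8)
E
```

```text
top
[357. 125.] 770.1 -170.6 116.8 115.4 -45.2 36.6 712 [ 778.6 -178.1]
[229. 127.] 767.0 151.8 60.2 58.4 -25.4 82.9 592 [762.9 150.2]
[303. 199.] 587.0 -35.6 399.9 130.2 89.2 29.2 7661 [586.6 -35.4]
[169. 200.] 584.8 309.3 48.4 28.3 -45.2 36.9 232 [584.6 308. ]
[144. 252.] 450.3 373.9 90.0 82.3 12.7 30.8 1066 [451.2 368.2]
[210. 251.] 452.9 204.3 47.9 28.1 -7.6 37.2 217 [452.9 203.4]
[244. 251.] 452.0 115.6 47.9 28.0 -14.4 37.4 212 [452.  115.6]
[320. 254.] 443.5 -79.9 47.7 28.2 -22.3 37.0 215 [443.9 -79.3]
[360. 259.] 431.8 -183.6 47.9 28.6 -7.3 36.9 220 [ 432.1 -182.2]
[409. 258.] 432.8 -308.8 47.6 28.6 7.9 36.7 234 [ 432.9 -307.2]
[292. 261.] 425.9 -6.1 47.9 28.0 -5.2 37.1 212 [426.1  -6. ]
[219. 294.] 341.4 179.8 48.1 28.2 -85.2 37.3 220 [342.6 179.4]
[182. 298.] 332.2 274.1 47.8 28.9 4.7 36.8 237 [332.4 272.8]
fin [139. 253.] 450.8 372.4 49.6 19.8 14.0 86.2 238 [451.1 370.1]
foot [147. 251.] 453.7 359.2 49.8 15.8 13.3 47.3 160 [453.  359.7]
scene
[317. 126.] 453.3 371.8 92.3 84.4 13.9 37.2 904 [459.2 362.9]
[258. 131.] 334.3 273.3 52.5 34.4 3.9 34.4 201 [337.7 270.1]
[239. 154.] 344.2 179.7 54.8 30.3 -81.9 34.7 218 [347.2 176.2]
[348. 164.] 588.1 307.8 52.7 29.2 -47.3 35.0 214 [590.3 304.6]
[280. 166.] 456.5 202.2 49.7 31.3 -9.5 35.1 230 [458.1 199.7]
[258. 188.] 454.9 114.4 50.8 29.5 -13.6 35.2 244 [457.1 112. ]
[259. 267.] 589.0 -36.0 402.9 133.4 89.2 28.1 9713 [591.  -55.3]
[216. 215.] 429.1 -7.5 49.6 29.6 -2.7 35.3 267 [430.6  -9.7]
[384. 235.] 772.7 148.1 60.7 60.3 -21.1 75.3 967 [776.  139.8]
[201. 240.] 446.3 -81.1 50.3 28.4 -23.8 35.5 279 [448.6 -83.5]
[164. 270.] 434.4 -184.9 50.5 28.8 -8.2 35.6 317 [ 437.1 -186.3]
[120. 313.] 435.2 -309.8 49.6 28.6 8.7 35.4 386 [ 437.8 -310.9]
[300. 346.] 771.6 -171.4 118.1 118.0 33.1 36.3 1245 [ 764.5 -159.6]
fin [318. 117.] 454.3 371.1 50.7 24.5 14.6 74.9 301 [456.1 368.2]
foot [317. 126.] 454.8 371.0 50.2 48.4 11.7 47.0 197 [458.8 362.3]
```

View pics/c1.png

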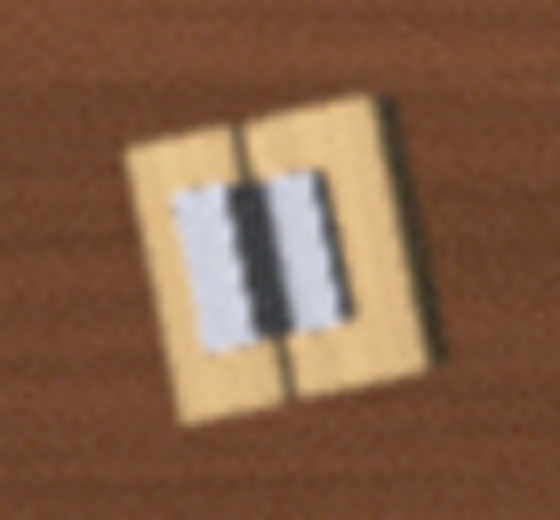

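View pics/c2.png

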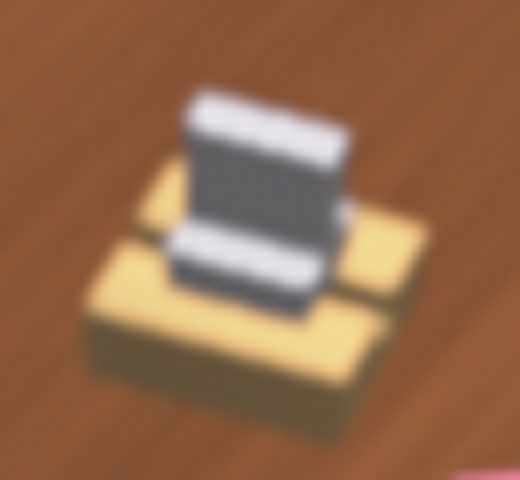

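```bash
cat >> h.py <<'E'
def yaw():
    r=rot(get_obs()["eef_rot"]); return np.degrees(np.arctan2(r[1,0],r[0,0]))
def go(x,y,z,yw=None,msg=""):
    o=get_obs(); r=rot(o["eef_rot"]); d=np.array([x,y,z])-o["eef_pos"]; t=r.T@d
    yc=yaw(); tn=0 if yw is None else -(((yw-yc)+180)%360-180)
    print(msg,"from",o["eef_pos"].round(4),"yaw",round(yc,2),"-> mm",(t*1000).round(1),"turn",round(tn,2),"t",round(o["time_s"],1),"rows>=",int(max(np.ceil(np.linalg.norm(d)/.0417),np.ceil(abs(tn)/7.16))),"q6",o["q"][5].round(2),"open",round(o["opening"],3),"F",o["wrist_force"].round(1))
E
python3 -c "
from h import *
go(.445,.372,.2,103.3)"
```

```text
from [0.1569 0.5527 0.1937] yaw 74.14 -> mm [-95.1 326.5  -6.3] turn -29.16 t 0.1 rows>= 9 q6 -0.21 open 0.999 F [ 0.5 -0.3  0. ]
```

Request:
move_arm:
  increments:
    - {"tx": -0.0951,"ty": 0.3265,"tz": -0.0063,"turn": -29.2}
    - {"tx": -0.0951,"ty": 0.3265,"tz": -0.0063,"turn": -29.2}
    - {"tx": -0.0951,"ty": 0.3265,"tz": -0.0063,"turn": -29.2}
    - {"tx": -0.0951,"ty": 0.3265,"tz": -0.0063,"turn": -29.2}
    - {"tx": -0.0951,"ty": 0.3265,"tz": -0.0063,"turn": -29.2}
    - {"tx": -0.0951,"ty": 0.3265,"tz": -0.0063,"turn": -29.2}
    - {"tx": -0.0951,"ty": 0.3265,"tz": -0.0063,"turn": -29.2}
    - {"tx": -0.0951,"ty": 0.3265,"tz": -0.0063,"turn": -29.2}
    - {"tx": -0.0951,"ty": 0.3265,"tz": -0.0063,"turn": -29.2}
    - {"tx": -0.0951,"ty": 0.3265,"tz": -0.0063,"turn": -29.2}
    - {"tx": -0.0951,"ty": 0.3265,"tz": -0.0063,"turn": -29.2}
    - {"tx": -0.0951,"ty": 0.3265,"tz": -0.0063,"turn": -29.2}
    - {"tx": -0.0951,"ty": 0.3265,"tz": -0.0063,"turn": -29.2}

```text
time_s: 1.23
eef_pos: [0.444, 0.3731, 0.2004]
eef_rot: [-0.0, 0.62, 0.785, -0.0]
wrist_force: [0.6, 0.0, 0.7]
opening: 1.001
```

```bash
python3 - <<'E'
from seg import *
p,d,c=cam("wrist"); P=cloud(d,c); save("pics/w1.png",p,1.4)
B=(.36,.54,.29,.46)
for a in((.08,.12),(.038,.06),(.022,.036)):
    for r in rects(P,*a,B): print(a,*r)
go(.451,.371,.2,103.3)
E
```

```text
(0.08, 0.12) [278. 199.] 450.5 373.9 50.2 15.9 11.8 88.9 995 [449.3 373.6]
(0.038, 0.06) [278. 188.] 450.5 374.1 50.7 43.5 12.6 48.1 1332 [448.2 373.3]
(0.022, 0.036) [253. 181.] 455.1 351.3 89.9 34.1 12.4 30.0 1855 [451.5 346.4]
(0.022, 0.036) [304. 182.] 445.5 395.0 89.9 36.8 12.3 30.0 1871 [439.9 399. ]
 from [0.444  0.3733 0.2006] yaw 103.44 -> mm [-3.8  6.3  0.6] turn 0.14 t 1.3 rows>= 1 q6 -1.31 open 1.002 F [0.2 0.3 0.2]
```

View pics/w1.png

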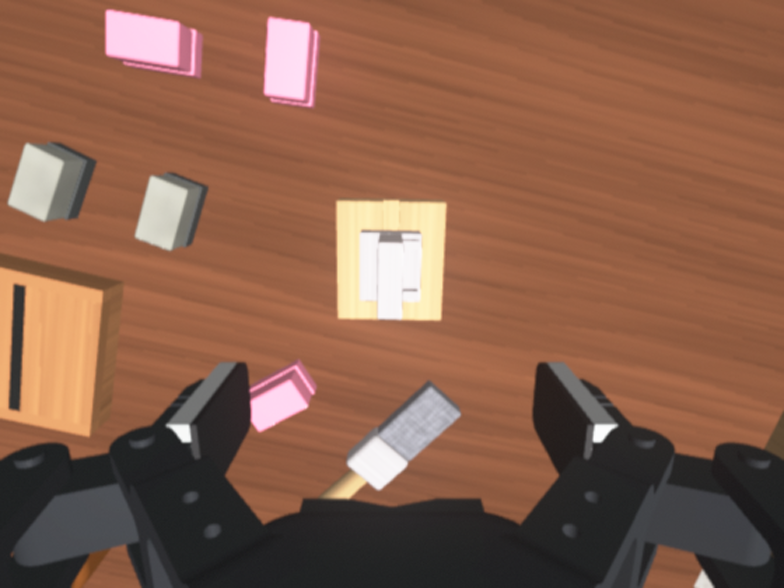

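```bash
python3 -c "
from h import *
go(.4505,.374,.1,102.4);go(.4505,.374,.0565,102.4)"
```

```text
from [0.444  0.3733 0.2006] yaw 103.44 -> mm [ -0.8   6.6 100.6] turn 1.04 t 1.3 rows>= 3 q6 -1.31 open 1.002 F [0.2 0.3 0.2]
 from [0.444  0.3733 0.2006] yaw 103.44 -> mm [ -0.8   6.6 144.1] turn 1.04 t 1.3 rows>= 4 q6 -1.31 open 1.002 F [0.2 0.3 0.2]
```

Request:
move_arm:
  increments:
    - {"tx": -0.0008,"ty": 0.0066,"tz": 0.04,"turn": 1}
    - {"tx": -0.0008,"ty": 0.0066,"tz": 0.07,"turn": 1}
    - {"tx": -0.0008,"ty": 0.0066,"tz": 0.09,"turn": 1}
    - {"tx": -0.0008,"ty": 0.0066,"tz": 0.105,"turn": 1}
    - {"tx": -0.0008,"ty": 0.0066,"tz": 0.12,"turn": 1}
    - {"tx": -0.0008,"ty": 0.0066,"tz": 0.132,"turn": 1}
    - {"tx": -0.0008,"ty": 0.0066,"tz": 0.141,"turn": 1}
    - {"tx": -0.0008,"ty": 0.0066,"tz": 0.144,"turn": 1}
    - {"tx": -0.0008,"ty": 0.0066,"tz": 0.144,"turn": 1}
    - {"tx": -0.0008,"ty": 0.0066,"tz": 0.144,"turn": 1}

```text
time_s: 2.12
eef_pos: [0.4521, 0.3736, 0.0573]
eef_rot: [0.0, 0.627, 0.779, 0.0]
wrist_force: [0.0, -0.6, 0.5]
opening: 0.998
```

```bash
python3 - <<'E'
from seg import *
p,d,c=cam("wrist"); save("pics/w2.png",p,1.4)
go(.4505,.374,.0565,102.4)
E
```

```text
from [0.4524 0.3736 0.0577] yaw 102.35 -> mm [ 0.8 -1.8  1.2] turn -0.05 t 2.2 rows>= 1 q6 -1.3 open 0.995 F [0.3 0.3 0.9]
```

View pics/w2.png

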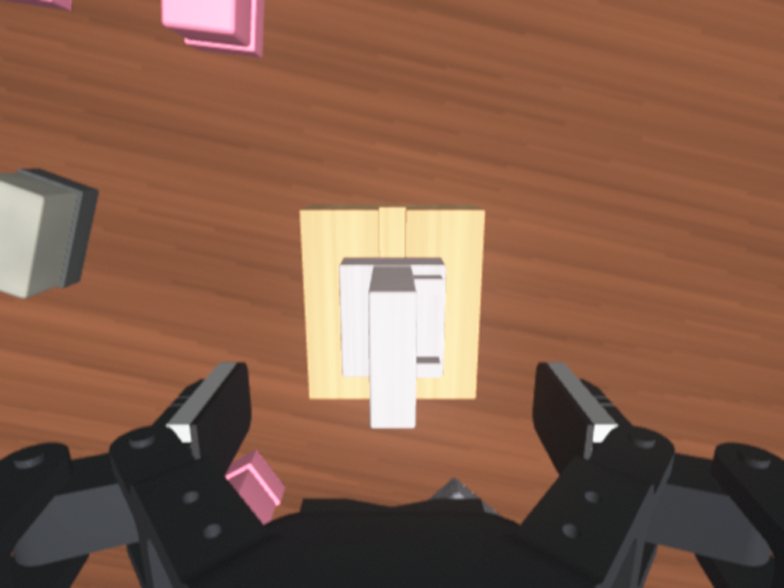

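Request:
move_arm:
  increments:
    - {"tx": 0}
    - {"tx": 0}
    - {"tx": 0}
    - {"tx": 0}
    - {"tx": 0}
    - {"tx": 0}
    - {"tx": 0}
    - {"tx": 0}
    - {"tx": 0}
    - {"tx": 0}
    - {"tx": 0}
    - {"tx": 0}
  gripper: 0

```text
validation failed for argument at $.in...
```

Request:
move_arm:
  increments:
    - {"tx": 0.0,"ty": 0.0,"tz": 0.0,"turn": 0.0}
    - {"tx": 0.0,"ty": 0.0,"tz": 0.0,"turn": 0.0}
    - {"tx": 0.0,"ty": 0.0,"tz": 0.0,"turn": 0.0}
    - {"tx": 0.0,"ty": 0.0,"tz": 0.0,"turn": 0.0}
    - {"tx": 0.0,"ty": 0.0,"tz": 0.0,"turn": 0.0}
    - {"tx": 0.0,"ty": 0.0,"tz": 0.0,"turn": 0.0}
    - {"tx": 0.0,"ty": 0.0,"tz": 0.0,"turn": 0.0}
    - {"tx": 0.0,"ty": 0.0,"tz": 0.0,"turn": 0.0}
    - {"tx": 0.0,"ty": 0.0,"tz": 0.0,"turn": 0.0}
    - {"tx": 0.0,"ty": 0.0,"tz": 0.0,"turn": 0.0}
  gripper: 0.0

```text
time_s: 3.0
eef_pos: [0.4518, 0.3732, 0.0567]
eef_rot: [-0.0, 0.627, 0.779, -0.0]
wrist_force: [0.1, -0.5, -0.5]
opening: 0.002
```

```bash
python3 - <<'E'
from seg import *
go(.4505,.374,.0565,102.4)
E
```

```text
from [0.4518 0.3732 0.0567] yaw 102.34 -> mm [ 1.1 -1.1  0.2] turn -0.06 t 3.0 rows>= 1 q6 -1.3 open 0.002 F [ 0.1 -0.5 -0.5]
```

```bash
python3 - <<'E'
from seg import *
p,d,c=cam("wrist"); save("pics/w3.png",p,1.4)
p,d,c=cam("scene"); save("pics/s3.png",p[60:220,200:420],3.5)
E
```

```text
(no output)
```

View pics/w3.png

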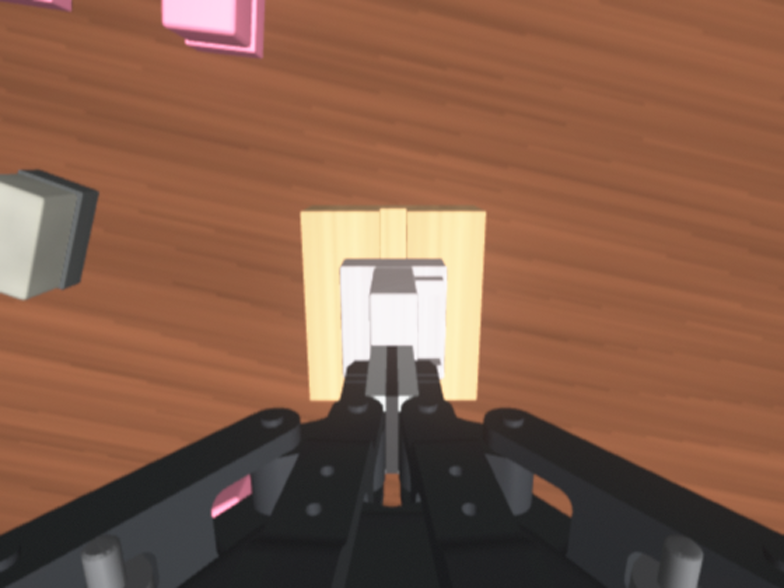

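View pics/s3.png

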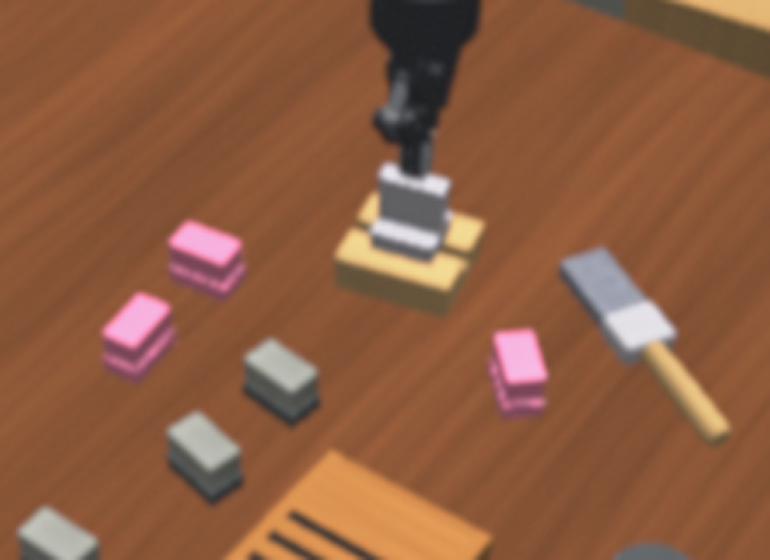

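```bash
python3 - <<'E'
from seg import *
o=get_obs(); print(o["q"],o["eef_pos"])
p,d,c=cam("scene"); P=cloud(d,c)
cc=viewer.get_calibration("wrist"); print(cc)
cv2.imwrite("pics/s4.png",cv2.resize(p[85:145,285:350,::-1],None,fx=9,fy=9,interpolation=cv2.INTER_NEAREST))
for v in range(96,130,2): print(v,[tuple((P[v,u]*1000).astype(int)) for u in range(312,326,3)])
E
```

```text
[ 4.87978879e-01  3.61929868e-01  1.68247478e+00 -2.17239709e-05
  1.09727165e+00 -1.29827925e+00] [0.45177726 0.37315944 0.05665879]
{'intrinsics': array([[338.33662153,   0.        , 279.50576096],
       [  0.        , 338.33662153, 206.93270991],
       [  0.        ,   0.        ,   1.        ]]), 'origin': array([0.38613962, 0.35926936, 0.2362405 ]), 'attitude': array([ 0.62174148, -0.08355469, -0.103642  ,  0.77182542])}
96 [(np.int64(469), np.int64(314), np.int64(180)), (np.int64(476), np.int64(315), np.int64(182)), (np.int64(474), np.int64(332), np.int64(171)), (np.int64(468), np.int64(357), np.int64(151)), (np.int64(464), np.int64(378), np.int64(136))]
98 [(np.int64(467), np.int64(318), np.int64(170)), (np.int64(478), np.int64(312), np.int64(179)), (np.int64(476), np.int64(331), np.int64(166)), (np.int64(465), np.int64(363), np.int64(141)), (np.int64(381), np.int64(521), np.int64(0))]
100 [(np.int64(452), np.int64(342), np.int64(142)), (np.int64(471), np.int64(324), np.int64(162)), (np.int64(473), np.int64(335), np.int64(156)), (np.int64(467), np.int64(360), np.int64(137)),
[... 2646 characters left out ...]
[(np.int64(442), np.int64(365), np.int64(43)), (np.int64(453), np.int64(362), np.int64(51)), (np.int64(458), np.int64(368), np.int64(49)), (np.int64(468), np.int64(367), np.int64(55)), (np.int64(475), np.int64(369), np.int64(57))]
126 [(np.int64(446), np.int64(358), np.int64(43)), (np.int64(454), np.int64(361), np.int64(45)), (np.int64(459), np.int64(367), np.int64(44)), (np.int64(469), np.int64(365), np.int64(50)), (np.int64(474), np.int64(372), np.int64(48))]
128 [(np.int64(449), np.int64(353), np.int64(42)), (np.int64(458), np.int64(355), np.int64(45)), (np.int64(464), np.int64(359), np.int64(46)), (np.int64(470), np.int64(364), np.int64(45)), (np.int64(477), np.int64(368), np.int64(45))]
```

View pics/s4.png

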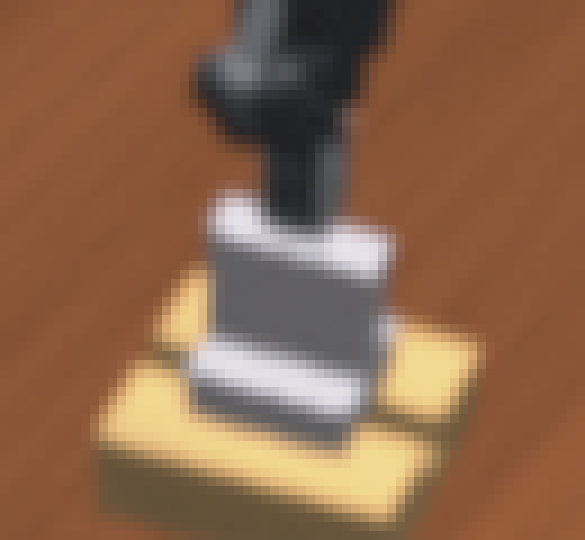

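```bash
python3 - <<'E'
from seg import *
p,d,c=cam("wrist"); P=cloud(d,c)
for v in range(240,300,4): print(v,[(int(1000*d[v,u]),tuple((P[v,u]*1000).astype(int).tolist())) for u in (266,272,278,284,290)])
o=get_obs();r=rot(o["eef_rot"]);print("cam in tool",r.T@(np.array(c["origin"])-o["eef_pos"]))
E
```

```text
240 [(156, (442, 365, 88)), (156, (441, 367, 88)), (156, (441, 370, 89)), (157, (440, 373, 88)), (157, (440, 375, 88))]
244 [(156, (443, 365, 89)), (157, (443, 368, 89)), (157, (443, 370, 89)), (157, (442, 373, 88)), (157, (442, 376, 88))]
248 [(145, (441, 365, 100)), (145, (440, 367, 100)), (146, (440, 370, 99)), (145, (439, 372, 100)), (145, (439, 375, 100))]
252 [(142, (441, 365, 104)), (140, (440, 367, 105)), (141, (440, 370, 104)), (141, (439, 372, 104)), (142, (439, 375, 103))]
256 [(137, (441, 365, 109)), (137, (441, 368, 108)), (138, (440, 370, 108)), (137, (439, 372, 109)), (137, (439, 375, 108))]
260 [(133, (441, 365, 112)), (133, (440, 368, 113)), (132, (440, 370, 113)), (133, (439, 372, 113)), (133, (439, 375, 113))]
264 [(130, (441, 366, 115)), (130, (441, 368, 116)), (130, (440, 370, 116)), (130, (440, 372, 116)), (130, (439, 375, 116))]
268 [(127, (441, 366, 119)), (126, (440, 368, 120)), (126, (440, 370, 120)), (126, (439, 372, 120)), (127, (439, 374, 119))]
272 [(123, (441, 366, 122)), (123, (441, 368, 123)), (122, (440, 370, 124)), (123, (440, 372, 123)), (122, (439, 374, 124))]
276 [(120, (441, 366, 126)), (121, (441, 368, 125)), (120, (440, 370, 126)), (121, (440, 372, 125)), (119, (439, 374, 127))]
280 [(117, (441, 366, 129)), (116, (440, 368, 130)), (117, (440, 370, 129)), (117, (440, 372, 129)), (117, (439, 374, 129))]
284 [(113, (440, 366, 134)), (116, (441, 368, 131)), (115, (440, 370, 132)), (116, (440, 372, 131)), (115, (440, 374, 131))]
288 [(109, (440, 366, 137)), (111, (440, 368, 136)), (116, (442, 371, 130)), (116, (442, 373, 131)), (110, (439, 374, 136))]
292 [(108, (440, 366, 139)), (107, (439, 368, 139)), (117, (444, 371, 130)), (117, (443, 373, 130)), (108, (438, 374, 139))]
296 [(105, (440, 366, 141)), (105, (440, 368, 141)), (116, (445, 371, 131)), (116, (444, 373, 131)), (105, (438, 374, 141))]
cam in tool [ 0.00047235 -0.06714278 -0.17955823]
```

Request:
move_arm:
  increments:
    - {"tx": 0.0,"ty": 0.0,"tz": -0.01,"turn": 0.0}
    - {"tx": 0.0,"ty": 0.0,"tz": -0.01,"turn": 0.0}
    - {"tx": 0.0,"ty": 0.0,"tz": -0.01,"turn": 0.0}
    - {"tx": 0.0,"ty": 0.0,"tz": -0.01,"turn": 0.0}
    - {"tx": 0.0,"ty": 0.0,"tz": -0.01,"turn": 0.0}
    - {"tx": 0.0,"ty": 0.0,"tz": -0.01,"turn": 0.0}
    - {"tx": 0.0,"ty": 0.0,"tz": -0.01,"turn": 0.0}
    - {"tx": 0.0,"ty": 0.0,"tz": -0.01,"turn": 0.0}
    - {"tx": 0.0,"ty": 0.0,"tz": -0.01,"turn": 0.0}
    - {"tx": 0.0,"ty": 0.0,"tz": 0.0,"turn": 0.0}
    - {"tx": 0.0,"ty": 0.0,"tz": 0.01,"turn": 0.0}
    - {"tx": 0.0,"ty": 0.0,"tz": 0.02,"turn": 0.0}
    - {"tx": 0.0,"ty": 0.0,"tz": 0.02,"turn": 0.0}
    - {"tx": 0.0,"ty": 0.0,"tz": 0.02,"turn": 0.0}
  gripper: 1.0

```text
time_s: 4.37
eef_pos: [0.4507, 0.3725, 0.0351]
eef_rot: [-0.001, 0.627, 0.779, -0.001]
wrist_force: [-0.6, 0.7, 0.5]
opening: 0.998
```

```bash
python3 - <<'E'
from seg import *
go(.4505,.374,.0565,102.4)
p,d,c=cam("wrist"); P=cloud(d,c); save("pics/w4.png",p,1.4)
for v in range(240,320,5): print(v,[(tuple((P[v,u]*1000).astype(int).tolist())) for u in (160,165,170,175,385,390,395,400)])
p,d,c=cam("scene"); P=cloud(d,c);save("pics/s5.png",p[60:220,220:420],4)
E
```

```text
from [0.4507 0.3725 0.0351] yaw 102.34 -> mm [  1.5   0.  -21.4] turn -0.06 t 4.4 rows>= 1 q6 -1.3 open 0.998 F [-0.6  0.7  0.5]
240 [(482, 297, 0), (481, 300, 0), (480, 304, 1), (480, 306, 0), (449, 445, 0), (448, 448, 0), (448, 452, 0), (447, 455, 0)]
245 [(485, 297, 1), (484, 300, 0), (483, 304, 0), (483, 307, 0), (453, 446, 0), (452, 449, 0), (451, 453, 0), (451, 456, 0)]
250 [(489, 297, 0), (489, 301, -1), (487, 304, 0), (487, 307, 0), (456, 447, 0), (455, 450, 0), (455, 454, 0), (454, 457, 0)]
255 [(492, 298, 0), (492, 301, 0), (492, 304, -1), (490, 308, 0), (460, 448, 0), (459, 452, 0), (458, 455, 0), (457, 458, 0)]
260 [(449, 324, 91), (449, 326, 91), (448, 328, 91), (450, 329, 87), (431, 412, 88), (429, 412, 91), (429, 414, 91), (429, 417, 90)]
265 [(449, 325, 95), (448, 327, 95), (450, 328, 91), (452, 329, 87), (433, 412, 89), (431, 412, 93), (429, 413, 96), (429, 415, 96)]
270 [(449, 327, 99), (448, 328, 99), (451, 329, 94), (454, 330, 88), (435, 413, 89), (432, 413, 94), (430, 412, 100), (429, 413, 101)]
275 [(449, 328, 103), (450, 329, 100), (453, 329, 94), (456, 330, 87
[... 462 characters left out ...]
 (434, 413, 106)]
295 [(455, 330, 106), (457, 330, 101), (460, 331, 96), (463, 332, 90), (445, 415, 91), (442, 415, 96), (439, 414, 102), (436, 413, 108)]
300 [(456, 330, 107), (459, 331, 102), (462, 331, 96), (466, 332, 90), (447, 416, 91), (443, 415, 97), (441, 414, 102), (437, 413, 108)]
305 [(458, 331, 107), (461, 331, 101), (464, 332, 98), (467, 333, 92), (448, 416, 93), (445, 415, 98), (442, 414, 104), (439, 414, 107)]
310 [(459, 331, 108), (385, 358, 214), (466, 332, 96), (469, 333, 92), (450, 416, 93), (447, 415, 99), (444, 415, 103), (441, 414, 109)]
315 [(461, 331, 108), (464, 332, 104), (467, 333, 98), (537, 314, 0), (504, 462, 0), (449, 416, 99), (446, 415, 103), (442, 414, 109)]
```

View pics/w4.png

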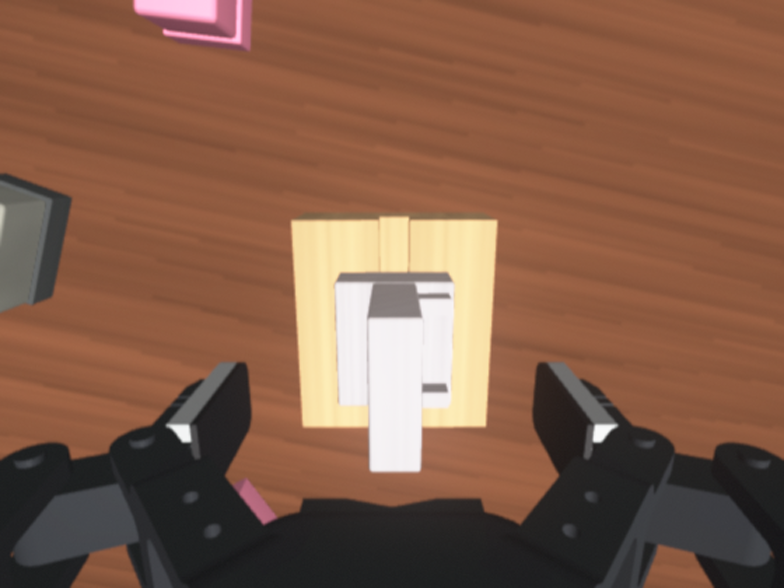

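View pics/s5.png

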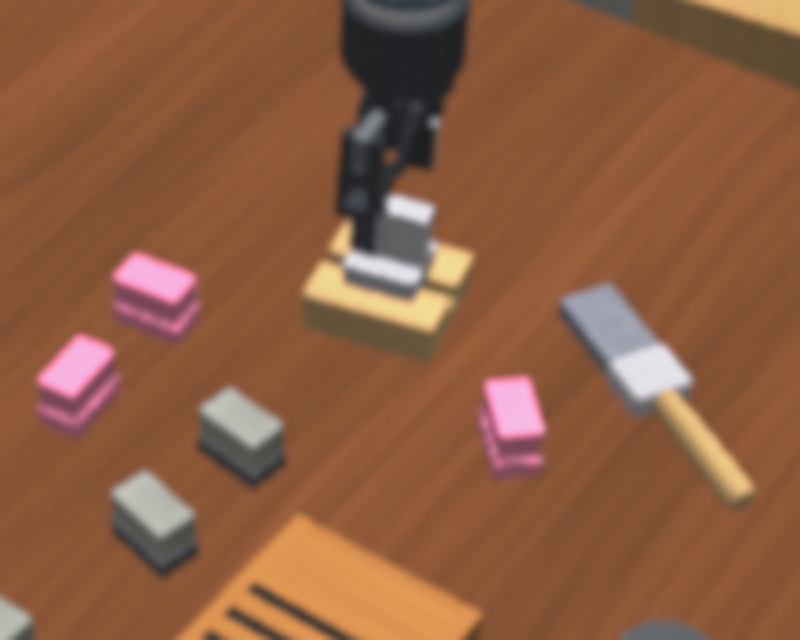

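Request:
move_arm:
  increments:
    - {"tx": 0.001,"ty": 0.0,"tz": 0.01,"turn": 0.0}
    - {"tx": 0.001,"ty": 0.0,"tz": 0.017,"turn": 0.0}
    - {"tx": 0.001,"ty": 0.0,"tz": 0.02,"turn": 0.0}
    - {"tx": 0.001,"ty": 0.0,"tz": 0.02,"turn": 0.0}
    - {"tx": 0.001,"ty": 0.0,"tz": 0.02,"turn": 0.0}

```text
time_s: 4.88
eef_pos: [0.4513, 0.374, 0.0162]
eef_rot: [-0.0, 0.627, 0.779, -0.0]
wrist_force: [0.2, -0.4, -0.8]
opening: 0.998
```

Request:
move_arm:
  increments:
    - {"tx": 0.0,"ty": 0.0,"tz": 0.0,"turn": 0.0}
    - {"tx": 0.0,"ty": 0.0,"tz": 0.0,"turn": 0.0}
    - {"tx": 0.0,"ty": 0.0,"tz": 0.0,"turn": 0.0}
    - {"tx": 0.0,"ty": 0.0,"tz": 0.0,"turn": 0.0}
    - {"tx": 0.0,"ty": 0.0,"tz": 0.0,"turn": 0.0}
    - {"tx": 0.0,"ty": 0.0,"tz": 0.0,"turn": 0.0}
    - {"tx": 0.0,"ty": 0.0,"tz": 0.0,"turn": 0.0}
    - {"tx": 0.0,"ty": 0.0,"tz": 0.0,"turn": 0.0}
    - {"tx": 0.0,"ty": 0.0,"tz": 0.0,"turn": 0.0}
    - {"tx": 0.0,"ty": 0.0,"tz": 0.0,"turn": 0.0}
  gripper: 0.0

```text
time_s: 5.72
eef_pos: [0.4518, 0.3741, 0.0169]
eef_rot: [0.0, 0.627, 0.779, 0.0]
wrist_force: [0.1, -0.9, 2.9]
opening: 0.183
```

```bash
python3 - <<'E'
from seg import *
go(.4505,.374,.0565,102.4)
p,d,c=cam("wrist"); save("pics/w5.png",p,1.4)
E
```

```text
from [0.4518 0.3741 0.0169] yaw 102.34 -> mm [  0.2  -1.3 -39.6] turn -0.06 t 5.7 rows>= 1 q6 -1.3 open 0.183 F [ 0.1 -0.9  2.9]
```

View pics/w5.png

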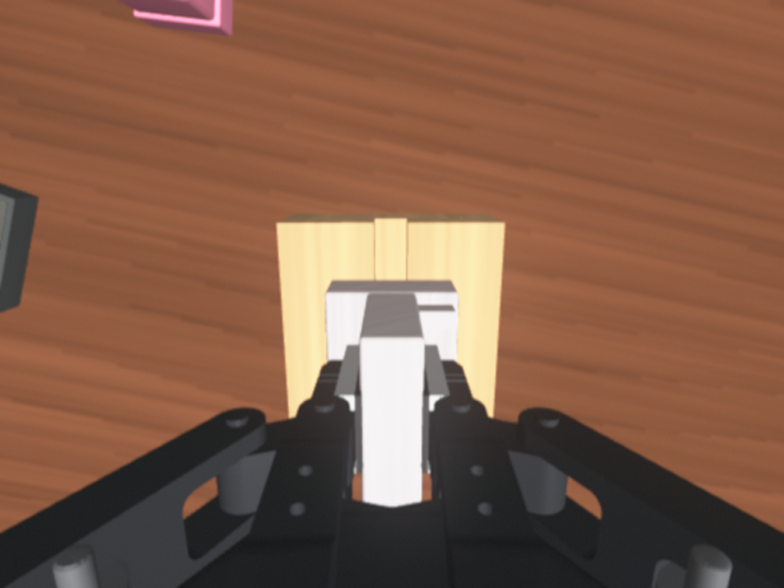

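Request:
move_arm:
  increments:
    - {"tx": 0.0,"ty": 0.0,"tz": -0.006,"turn": 0.0}
    - {"tx": 0.0,"ty": 0.0,"tz": -0.015,"turn": 0.0}
    - {"tx": 0.0,"ty": 0.0,"tz": -0.03,"turn": 0.0}
    - {"tx": 0.0,"ty": 0.0,"tz": -0.05,"turn": 0.0}
    - {"tx": 0.0,"ty": 0.0,"tz": -0.07,"turn": 0.0}
    - {"tx": 0.0,"ty": 0.0,"tz": -0.09,"turn": 0.0}
    - {"tx": 0.0,"ty": 0.0,"tz": -0.1,"turn": 0.0}
    - {"tx": 0.0,"ty": 0.0,"tz": -0.1,"turn": 0.0}
    - {"tx": 0.0,"ty": 0.0,"tz": -0.1,"turn": 0.0}

```text
time_s: 6.52
eef_pos: [0.4516, 0.3742, 0.1167]
eef_rot: [0.0, 0.627, 0.779, 0.0]
wrist_force: [-0.7, 0.3, -4.1]
opening: 0.179
```

```bash
python3 - <<'E'
from seg import *
go(.55,.1344,.117,89.2)
# board fit
for n in("top","scene"):
    z=np.load(n+"0.npz");P=z["P"]
    m=(P[...,2]>.024)&(P[...,2]<.034)&(abs(P[...,0]-.587)<.08)&(abs(P[...,1]+.035)<.22)
    q=P[m]; print(n,np.median(q[:,2]))
    for yy in (-.2,-.1,0,.1,.15):
        s=q[abs(q[:,1]-yy)<.012]; print(yy,np.percentile(s[:,0],[.5,99.5]),end=' ')
    for xx in (.54,.587,.63):
        s=q[abs(q[:,0]-xx)<.01]; print(xx,np.percentile(s[:,1],[.2,99.8]),end=' ')
E
```

```text
from [0.4516 0.3742 0.1167] yaw 102.34 -> mm [-255.3   44.9   -0.3] turn 13.14 t 6.5 rows>= 7 q6 -1.3 open 0.179 F [-0.7  0.3 -4.1]
top 0.029233966081297136
-0.2 [0.52114163 0.64902355] -0.1 [0.5213774  0.64937445] 0 [0.52418495 0.65191491] 0.1 [0.52443223 0.65222338] 0.15 [0.52451076 0.65213522] 0.54 [-0.23368422  0.16296109] 0.587 [-0.23463014  0.16324195] 0.63 [-0.23493919  0.16325452] scene 0.0281333388274167
-0.2 [0.52322413 0.65201332] -0.1 [0.52409477 0.65253348] 0 [0.52518777 0.65430065] 0.1 [0.5260299 0.6555004] 0.15 [0.52586803 0.65557203] 0.54 [-0.236083    0.16280145] 0.587 [-0.23629902  0.16338591] 0.63 [-0.23674099  0.16255886]
```

Request:
move_arm:
  increments:
    - {"tx": -0.02,"ty": 0.004,"tz": -0.01,"turn": 2}
    - {"tx": -0.05,"ty": 0.009,"tz": -0.01,"turn": 5}
    - {"tx": -0.08,"ty": 0.015,"tz": -0.01,"turn": 8}
    - {"tx": -0.11,"ty": 0.021,"tz": -0.01,"turn": 11}
    - {"tx": -0.14,"ty": 0.027,"tz": -0.01,"turn": 13.1}
    - {"tx": -0.17,"ty": 0.033,"tz": -0.01,"turn": 13.1}
    - {"tx": -0.2,"ty": 0.039,"tz": -0.01,"turn": 13.1}
    - {"tx": -0.225,"ty": 0.043,"tz": -0.01,"turn": 13.1}
    - {"tx": -0.245,"ty": 0.045,"tz": -0.01,"turn": 13.1}
    - {"tx": -0.255,"ty": 0.045,"tz": -0.01,"turn": 13.1}
    - {"tx": -0.255,"ty": 0.045,"tz": -0.01,"turn": 13.1}
    - {"tx": -0.255,"ty": 0.045,"tz": -0.01,"turn": 13.1}

```text
time_s: 7.52
eef_pos: [0.5491, 0.1347, 0.1254]
eef_rot: [-0.001, 0.712, 0.702, -0.001]
wrist_force: [-1.2, 0.2, -4.3]
opening: 0.177
```

```bash
python3 - <<'E'
from seg import *
go(.589,.1344,.117,89.2)
p,d,c=cam("wrist"); P=cloud(d,c); save("pics/w6.png",p,1.4); np.savez("w6.npz",p=p,P=P)
m=(P[...,2]>.022)&(P[...,2]<.036)&(P[...,0]>.5)&(P[...,0]<.67)&(P[...,1]<.2)
q=P[m]; print(np.median(q[:,2]))
for yy in (-.1,-.05,0,.05,.1,.15):
    s=q[abs(q[:,1]-yy)<.006]; print(yy,np.percentile(s[:,0],[.5,99.5]).round(4),len(s))
for xx in (.53,.54,.56,.58,.6): 
    s=q[abs(q[:,0]-xx)<.006]; print(xx,np.percentile(s[:,1],[.2,99.8]).round(4))
E
```

```text
from [0.5491 0.1347 0.1254] yaw 89.18 -> mm [ 0.2 40.   8.3] turn -0.02 t 7.5 rows>= 1 q6 -1.53 open 0.177 F [-1.2  0.2 -4.3]
0.03005920402256973
-0.1 [0.5289 0.6499] 1468
-0.05 [0.521  0.6506] 1984
0 [0.5216 0.6489] 1940
0.05 [0.5221 0.6421] 1775
0.1 [0.5225 0.555 ] 514
0.15 [0.5231 0.5493] 466
0.53 [-0.0953  0.1645]
0.54 [-0.0973  0.1646]
0.56 [-0.1022  0.094 ]
0.58 [-0.107   0.0937]
0.6 [-0.1116  0.093 ]
```

View pics/w6.png

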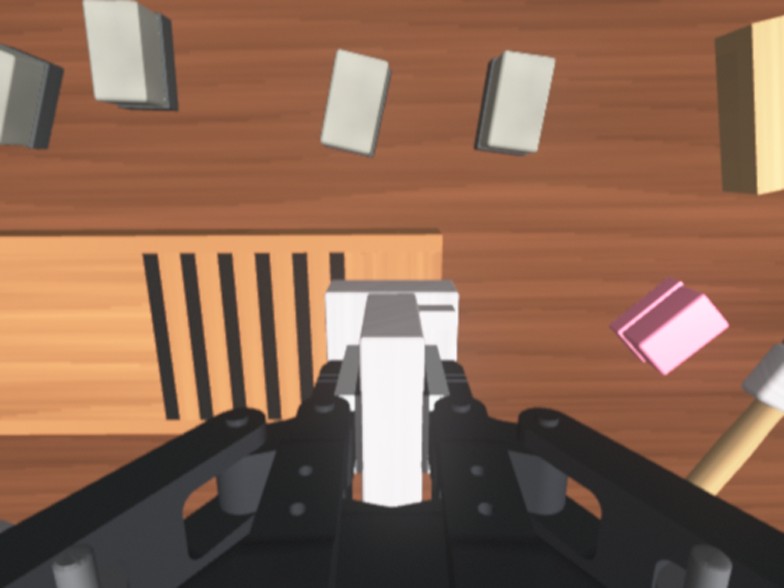

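```bash
python3 - <<'E'
from seg import *
go(.5884,.1344,.033,89.3)
E
```

```text
from [0.549  0.1354 0.1257] yaw 89.24 -> mm [-0.5 39.6 92.6] turn -0.06 t 7.6 rows>= 3 q6 -1.53 open 0.178 F [-0.3 -0.  -4.5]
```

Request:
move_arm:
  increments:
    - {"tx": -0.0005,"ty": 0.015,"tz": 0.01,"turn": 0.0}
    - {"tx": -0.0005,"ty": 0.03,"tz": 0.03,"turn": 0.0}
    - {"tx": -0.0005,"ty": 0.0394,"tz": 0.05,"turn": 0.0}
    - {"tx": -0.0005,"ty": 0.0394,"tz": 0.065,"turn": 0.0}
    - {"tx": -0.0005,"ty": 0.0394,"tz": 0.078,"turn": 0.0}
    - {"tx": -0.0005,"ty": 0.0394,"tz": 0.088,"turn": 0.0}
    - {"tx": -0.0005,"ty": 0.0394,"tz": 0.0925,"turn": 0.0}
    - {"tx": -0.0005,"ty": 0.0394,"tz": 0.0925,"turn": 0.0}
    - {"tx": -0.0005,"ty": 0.0394,"tz": 0.0925,"turn": 0.0}
    - {"tx": -0.0005,"ty": 0.0394,"tz": 0.0925,"turn": 0.0}

```text
time_s: 8.4
eef_pos: [0.5903, 0.1338, 0.0354]
eef_rot: [0.001, 0.712, 0.702, 0.001]
wrist_force: [0.1, 0.3, -3.7]
opening: 0.177
```

```bash
python3 - <<'E'
from seg import *
go(.5884,.1344,.0245,89.3)
E
```

```text
from [0.5903 0.1338 0.0354] yaw 89.25 -> mm [ 0.6 -1.9 10.9] turn -0.05 t 8.4 rows>= 1 q6 -1.53 open 0.177 F [ 0.1  0.3 -3.7]
```

```bash
cat >> h.py <<'E'
def obs_avg(n=6):
    L=[];F=[]
    for i in range(n):
        viewer.camera("wrist"); o=get_obs(); L.append(o["eef_pos"]); F.append(o["wrist_force"])
    return np.mean(L,0),np.std(L,0),np.mean(F,0)
E
python3 - <<'E'
from seg import *
m,s,f=obs_avg(8); print(m.round(4),s.round(4),f)
E
```

```text
[0.59   0.1336 0.035 ] [0.0003 0.     0.0004] [-0.14714202  0.2816781  -4.2065888 ]
```

Request:
move_arm:
  increments:
    - {"tx": 0.0,"ty": -0.0012,"tz": 0.004,"turn": 0.0}
    - {"tx": 0.0,"ty": -0.0012,"tz": 0.007,"turn": 0.0}
    - {"tx": 0.0,"ty": -0.0012,"tz": 0.009,"turn": 0.0}
    - {"tx": 0.0,"ty": -0.0012,"tz": 0.0095,"turn": 0.0}
    - {"tx": 0.0,"ty": -0.0012,"tz": 0.0095,"turn": 0.0}

```text
time_s: 9.22
eef_pos: [0.588, 0.1336, 0.0243]
eef_rot: [-0.0, 0.712, 0.702, -0.0]
wrist_force: [-0.2, -0.3, -4.1]
opening: 0.18
```

Request:
move_arm:
  increments:
    - {"tx": 0.0,"ty": 0.0,"tz": 0.001,"turn": 0.0}
    - {"tx": 0.0,"ty": 0.0,"tz": 0.001,"turn": 0.0}
    - {"tx": 0.0,"ty": 0.0,"tz": 0.001,"turn": 0.0}

```text
time_s: 9.47
eef_pos: [0.5884, 0.1337, 0.0239]
eef_rot: [0.0, 0.712, 0.702, 0.0]
wrist_force: [-0.7, -0.0, -2.1]
opening: 0.177
```

Request:
move_arm:
  increments:
    - {"tx": 0.0,"ty": 0.0,"tz": 0.001,"turn": 0.0}
    - {"tx": 0.0,"ty": 0.0,"tz": 0.001,"turn": 0.0}
    - {"tx": 0.0,"ty": 0.0,"tz": 0.001,"turn": 0.0}

```text
time_s: 9.72
eef_pos: [0.5886, 0.1337, 0.0239]
eef_rot: [0.0, 0.712, 0.702, 0.0]
wrist_force: [-3.9, -1.0, 5.5]
opening: 0.179
```

Request:
move_arm:
  increments:
    - {"tx": -0.002,"ty": 0.0,"tz": 0.0,"turn": 0.0}
    - {"tx": -0.005,"ty": 0.0,"tz": 0.0,"turn": 0.0}
    - {"tx": -0.008,"ty": 0.0,"tz": 0.0,"turn": 0.0}
    - {"tx": -0.011,"ty": 0.0,"tz": 0.0,"turn": 0.0}
    - {"tx": -0.014,"ty": 0.0,"tz": 0.0,"turn": 0.0}
    - {"tx": -0.017,"ty": 0.0,"tz": 0.0,"turn": 0.0}
    - {"tx": -0.02,"ty": 0.0,"tz": 0.0,"turn": 0.0}
    - {"tx": -0.023,"ty": 0.0,"tz": 0.0,"turn": 0.0}
    - {"tx": -0.026,"ty": 0.0,"tz": 0.0,"turn": 0.0}
    - {"tx": -0.028,"ty": 0.0,"tz": 0.0,"turn": 0.0}
    - {"tx": -0.029,"ty": 0.0,"tz": 0.0,"turn": 0.0}
    - {"tx": -0.029,"ty": 0.0,"tz": 0.0,"turn": 0.0}

```text
time_s: 10.72
eef_pos: [0.5892, 0.1048, 0.0237]
eef_rot: [0.001, 0.712, 0.702, 0.001]
wrist_force: [0.1, 3.7, 6.2]
opening: 0.182
```

Request:
move_arm:
  increments:
    - {"tx": -0.001,"ty": 0.0,"tz": 0.0,"turn": 0.0}
    - {"tx": -0.002,"ty": 0.0,"tz": 0.0,"turn": 0.0}
    - {"tx": -0.002,"ty": 0.0,"tz": 0.0,"turn": 0.0}

```text
time_s: 10.97
eef_pos: [0.5868, 0.1018, 0.0216]
eef_rot: [-0.0, 0.712, 0.702, -0.001]
wrist_force: [-1.1, -0.0, -4.0]
opening: 0.178
```

Request:
move_arm:
  increments:
    - {"tx": -0.001,"ty": 0.0,"tz": 0.0,"turn": 0.0}
    - {"tx": -0.002,"ty": 0.0,"tz": 0.0,"turn": 0.0}
    - {"tx": -0.002,"ty": 0.0,"tz": 0.0,"turn": 0.0}

```text
time_s: 11.22
eef_pos: [0.5872, 0.1003, 0.022]
eef_rot: [-0.0, 0.712, 0.702, -0.001]
wrist_force: [0.5, -0.5, -4.5]
opening: 0.178
```

Request:
move_arm:
  increments:
    - {"tx": 0.001,"ty": 0.0,"tz": 0.0,"turn": 0.0}
    - {"tx": 0.001,"ty": 0.0,"tz": 0.001,"turn": 0.0}
    - {"tx": 0.001,"ty": 0.0,"tz": 0.002,"turn": 0.0}
    - {"tx": 0.001,"ty": 0.0,"tz": 0.003,"turn": 0.0}
    - {"tx": 0.001,"ty": 0.0,"tz": 0.0035,"turn": 0.0}
    - {"tx": 0.001,"ty": 0.0,"tz": 0.0035,"turn": 0.0}

```text
time_s: 11.72
eef_pos: [0.5877, 0.1017, 0.019]
eef_rot: [-0.0, 0.712, 0.702, -0.0]
wrist_force: [0.1, -0.6, -3.4]
opening: 0.176
```

```bash
python3 - <<'E'
from seg import *
m,s,f=obs_avg(4); print(m.round(4),s.round(4),f)
E
```

```text
[0.5878 0.1017 0.0192] [0.0001 0.     0.0001] [ 0.08788012  0.18331794 -3.85375204]
```

Request:
move_arm:
  increments:
    - {"tx": 0.0,"ty": 0.0,"tz": 0.0005,"turn": 0.0}
    - {"tx": 0.0,"ty": 0.0,"tz": 0.001,"turn": 0.0}
    - {"tx": 0.0,"ty": 0.0,"tz": 0.0015,"turn": 0.0}
    - {"tx": 0.0,"ty": 0.0,"tz": 0.0015,"turn": 0.0}
    - {"tx": 0.0,"ty": 0.0,"tz": 0.0015,"turn": 0.0}

```text
time_s: 12.33
eef_pos: [0.5878, 0.1016, 0.0176]
eef_rot: [-0.0, 0.712, 0.702, -0.0]
wrist_force: [0.5, -0.0, -3.7]
opening: 0.179
```

Request:
move_arm:
  increments:
    - {"tx": 0.0,"ty": 0.0,"tz": 0.0005,"turn": 0.0}
    - {"tx": 0.0,"ty": 0.0,"tz": 0.001,"turn": 0.0}
    - {"tx": 0.0,"ty": 0.0,"tz": 0.001,"turn": 0.0}
    - {"tx": 0.0,"ty": 0.0,"tz": 0.001,"turn": 0.0}

```text
time_s: 12.67
eef_pos: [0.5879, 0.1017, 0.0169]
eef_rot: [0.0, 0.712, 0.702, 0.0]
wrist_force: [-1.2, 0.3, -0.5]
opening: 0.181
```

Request:
move_arm:
  increments:
    - {"tx": 0.0,"ty": 0.0,"tz": 0.0,"turn": 0.0}
    - {"tx": 0.0,"ty": 0.0,"tz": 0.0,"turn": 0.0}
    - {"tx": 0.0,"ty": 0.0,"tz": 0.0,"turn": 0.0}
    - {"tx": 0.0,"ty": 0.0,"tz": 0.0,"turn": 0.0}
    - {"tx": 0.0,"ty": 0.0,"tz": 0.0,"turn": 0.0}
    - {"tx": 0.0,"ty": 0.0,"tz": 0.0,"turn": 0.0}
    - {"tx": 0.0,"ty": 0.0,"tz": -0.02,"turn": 0.0}
    - {"tx": 0.0,"ty": 0.0,"tz": -0.05,"turn": 0.0}
    - {"tx": 0.0,"ty": 0.0,"tz": -0.08,"turn": 0.0}
    - {"tx": 0.0,"ty": 0.0,"tz": -0.11,"turn": 0.0}
    - {"tx": 0.0,"ty": 0.0,"tz": -0.14,"turn": 0.0}
    - {"tx": 0.0,"ty": 0.0,"tz": -0.15,"turn": 0.0}
    - {"tx": 0.0,"ty": 0.0,"tz": -0.15,"turn": 0.0}
  gripper: 1.0

```text
time_s: 13.75
eef_pos: [0.5902, 0.1017, 0.1705]
eef_rot: [0.002, 0.712, 0.702, 0.002]
wrist_force: [0.0, -0.5, -1.0]
opening: 0.998
```

```bash
python3 - <<'E'
from seg import *
go(.588,.1016,.167,89.3)
p,d,c=cam("wrist"); P=cloud(d,c); save("pics/w7.png",p,1.4); np.savez("w7.npz",p=p,P=P)
B=(.5,.7,.04,.17)
for a in((.085,.1),(.0,.1)): pass
for a in((.08,.11),(.04,.058)):
    for r in rects(P,*a,B): print(a,*r)
E
```

```text
from [0.5902 0.1017 0.1705] yaw 89.25 -> mm [-0.1 -2.3  3.4] turn -0.05 t 13.8 rows>= 1 q6 -1.59 open 0.998 F [ 0.  -0.5 -1. ]
(0.08, 0.11) [279. 195.] 586.6 102.0 50.0 15.5 -0.8 89.0 1256 [585.5 102. ]
(0.04, 0.058) [279. 183.] 586.3 101.8 49.6 43.7 -0.5 48.1 1574 [584.4 101.7]
```

View pics/w7.png

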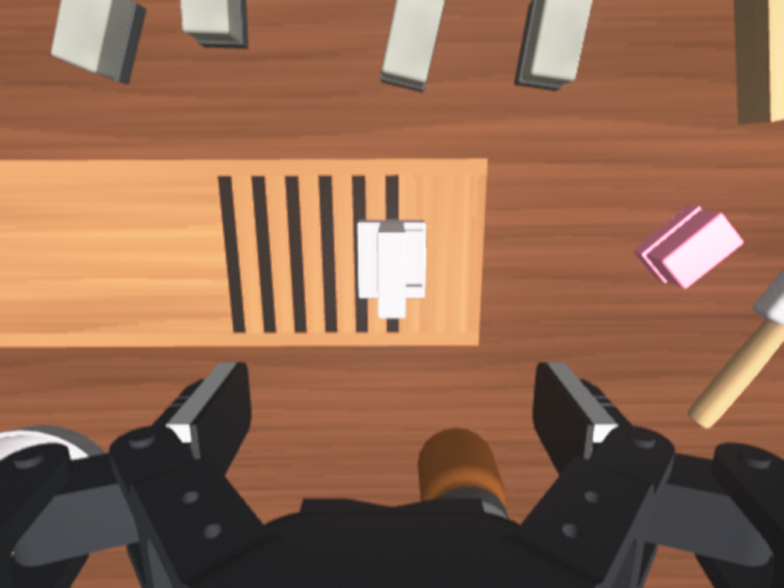

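```bash
python3 - <<'E'
from seg import *
z=np.load("w7.npz");P=z["P"]
m=(P[...,2]>.024)&(P[...,2]<.036)&(P[...,0]>.5)&(P[...,0]<.67)&(P[...,1]<.2)&(P[...,1]>-.2)
q=P[m]
for yy in (-.1,-.075,-.05,-.025,0,.025,.05,.15):
    s=q[abs(q[:,1]-yy)<.006]; print(yy,np.percentile(s[:,0],[.5,99.5]).round(4),len(s))
go(.4535,.2035,.10,-7.6)
E
```

```text
-0.1 [0.5209 0.6499] 1661
-0.075 [0.5213 0.65  ] 1647
-0.05 [0.5216 0.6504] 1650
-0.025 [0.522  0.6508] 1657
0 [0.5223 0.6513] 1662
0.025 [0.5227 0.6517] 1650
0.05 [0.523  0.6518] 1656
0.15 [0.5235 0.6522] 1653
 from [0.5887 0.1017 0.1677] yaw 89.25 -> mm [ 100.1 -136.7   67.3] turn 96.85 t 13.8 rows>= 14 q6 -1.59 open 1.0 F [ 0.2  0.4 -1.6]
```

Request:
move_arm:
  increments:
    - {"tx": 0.007,"ty": -0.01,"tz": 0.0,"turn": 7}
    - {"tx": 0.015,"ty": -0.02,"tz": 0.0,"turn": 14}
    - {"tx": 0.022,"ty": -0.03,"tz": 0.0,"turn": 21}
    - {"tx": 0.03,"ty": -0.04,"tz": 0.0,"turn": 28}
    - {"tx": 0.037,"ty": -0.05,"tz": 0.0,"turn": 35}
    - {"tx": 0.044,"ty": -0.06,"tz": 0.0,"turn": 42}
    - {"tx": 0.052,"ty": -0.07,"tz": 0.0,"turn": 49}
    - {"tx": 0.059,"ty": -0.08,"tz": 0.01,"turn": 56}
    - {"tx": 0.067,"ty": -0.09,"tz": 0.02,"turn": 63}
    - {"tx": 0.074,"ty": -0.1,"tz": 0.03,"turn": 70}
    - {"tx": 0.081,"ty": -0.11,"tz": 0.04,"turn": 77}
    - {"tx": 0.088,"ty": -0.12,"tz": 0.05,"turn": 84}
    - {"tx": 0.095,"ty": -0.13,"tz": 0.06,"turn": 91}
    - {"tx": 0.1,"ty": -0.1367,"tz": 0.0673,"turn": 96.9}
    - {"tx": 0.1,"ty": -0.1367,"tz": 0.0673,"turn": 96.9}
    - {"tx": 0.1,"ty": -0.1367,"tz": 0.0673,"turn": 96.9}
    - {"tx": 0.1,"ty": -0.1367,"tz": 0.0673,"turn": 96.9}

```text
time_s: 15.22
eef_pos: [0.4524, 0.2031, 0.0987]
eef_rot: [0.0, 0.998, -0.065, -0.0]
wrist_force: [-1.3, -0.0, 0.0]
opening: 0.998
```

```bash
cat > pick.py <<'E'
from seg import *
def stones(fn=None):
    p,d,c=cam("wrist"); P=cloud(d,c)
    if fn: save(fn,p,1.4)
    for r in rects(P,.030,.045,(.3,.515,-.5,.26),300): print(r)
    return P
E
python3 - <<'E'
from pick import *
stones("pics/w8.png")
go(.4535,.2035,.10,-7.6)
E
```

```text
(array([281., 204.]), 453.3, 205.2, 47.8, 28.2, -8.6, np.float64(37.8), np.int32(2447), array([453.2, 206.3]))
(array([139., 245.]), 341.5, 185.4, 40.1, 28.6, -85.4, np.float64(37.7), np.int32(1796), array([342. , 188.6]))
(array([248., 323.]), 413.2, 108.2, 48.1, 28.7, -13.1, np.float64(37.7), np.int32(1982), array([413.8, 110.3]))
 from [0.4529 0.2031 0.0992] yaw -7.54 -> mm [ 0.5 -0.5 -0.8] turn 0.06 t 15.3 rows>= 1 q6 0.31 open 1.001 F [0.8 0.3 0.2]
```

View pics/w8.png

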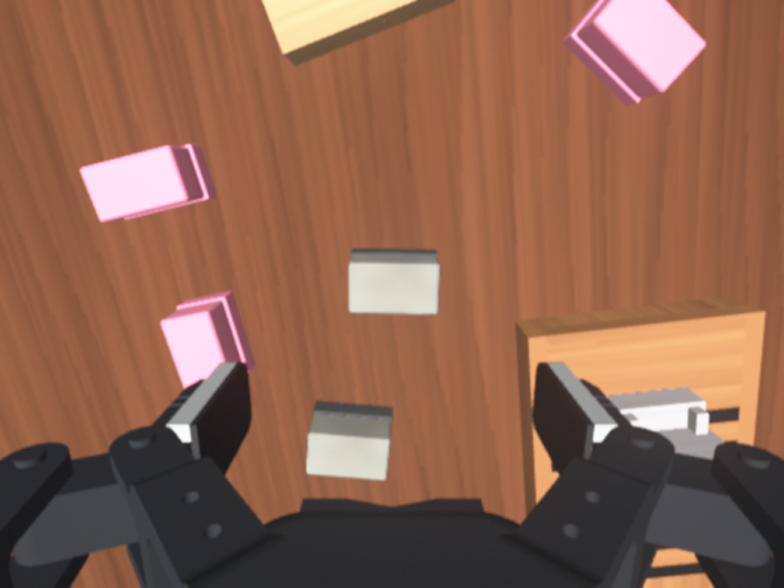

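```bash
python3 - <<'E'
from pick import *
go(.4533,.2043,-.037,-8.6)
E
```

```text
from [0.4529 0.2031 0.0992] yaw -7.54 -> mm [  0.2  -1.2 136.2] turn 1.06 t 15.3 rows>= 4 q6 0.31 open 1.001 F [0.8 0.3 0.2]
```

Request:
move_arm:
  increments:
    - {"tx": 0.0002,"ty": -0.0012,"tz": 0.03,"turn": 1}
    - {"tx": 0.0002,"ty": -0.0012,"tz": 0.06,"turn": 1}
    - {"tx": 0.0002,"ty": -0.0012,"tz": 0.085,"turn": 1}
    - {"tx": 0.0002,"ty": -0.0012,"tz": 0.105,"turn": 1}
    - {"tx": 0.0002,"ty": -0.0012,"tz": 0.12,"turn": 1}
    - {"tx": 0.0002,"ty": -0.0012,"tz": 0.13,"turn": 1}
    - {"tx": 0.0002,"ty": -0.0012,"tz": 0.136,"turn": 1}
    - {"tx": 0.0002,"ty": -0.0012,"tz": 0.136,"turn": 1}
    - {"tx": 0.0002,"ty": -0.0012,"tz": 0.136,"turn": 1}

```text
time_s: 16.02
eef_pos: [0.4535, 0.2046, -0.0361]
eef_rot: [-0.0, 0.997, -0.075, 0.0]
wrist_force: [0.9, -0.0, -0.2]
opening: 0.996
```

```bash
python3 - <<'E'
from pick import *
stones("pics/w9.png")
go(.4533,.2043,-.037,-8.6)
p,d,c=cam("scene"); save("pics/s9.png",p[80:260,200:420],3.5)
E
```

```text
(array([280., 303.]), 453.0, 205.0, 48.3, 29.3, -8.2, np.float64(37.9), np.int32(10336), array([453.3, 207.4]))
(array([150., 298.]), 409.6, 213.8, 22.7, 14.1, -61.8, np.float64(37.8), np.int32(1472), array([408.8, 216.4]))
(array([409., 298.]), 496.9, 200.6, 22.6, 14.8, 43.6, np.float64(37.9), np.int32(1453), array([498.4, 202.7]))
 from [ 0.4539  0.2047 -0.0357] yaw -8.65 -> mm [-0.5  0.5  1.3] turn -0.05 t 16.1 rows>= 1 q6 0.34 open 1.0 F [ 0.5 -0.4  0. ]
```

View pics/w9.png

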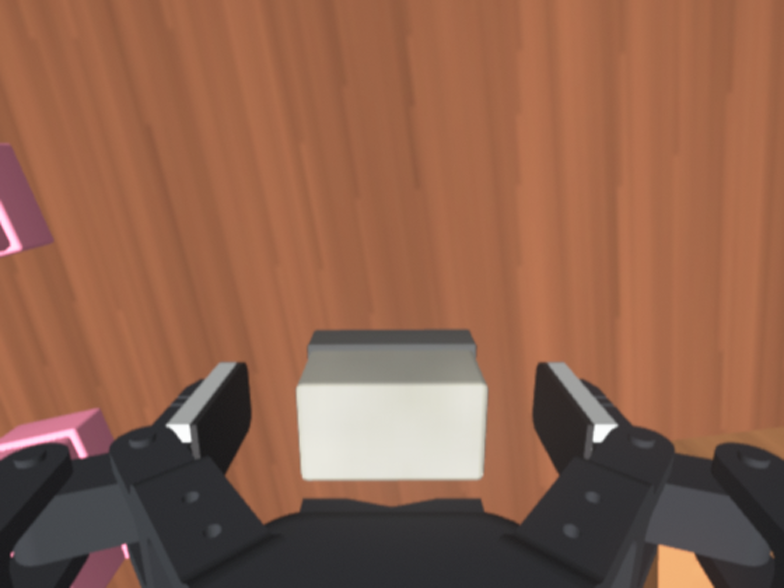

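View pics/s9.png

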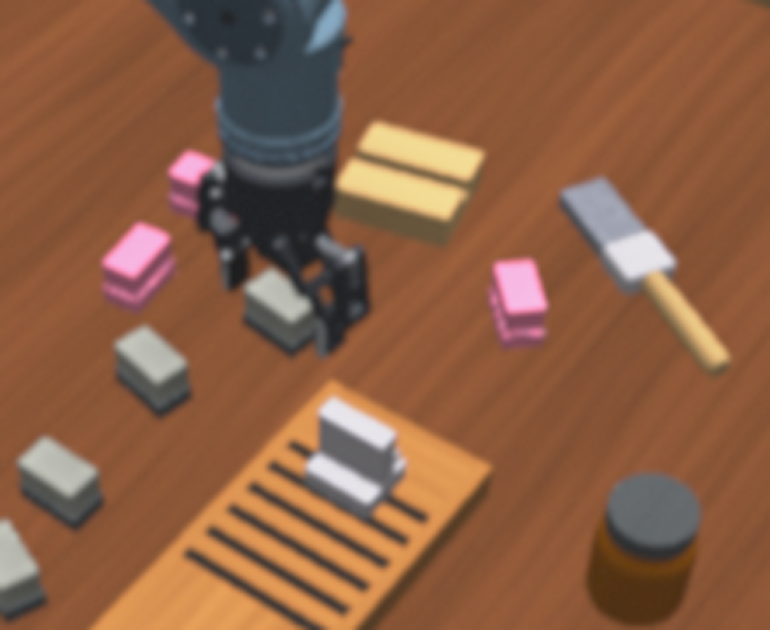

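Request:
move_arm:
  increments:
    - {"tx": 0.0,"ty": 0.0,"tz": 0.0,"turn": 0.0}
    - {"tx": 0.0,"ty": 0.0,"tz": 0.0,"turn": 0.0}
    - {"tx": 0.0,"ty": 0.0,"tz": 0.0,"turn": 0.0}
    - {"tx": 0.0,"ty": 0.0,"tz": 0.0,"turn": 0.0}
    - {"tx": 0.0,"ty": 0.0,"tz": 0.0,"turn": 0.0}
    - {"tx": 0.0,"ty": 0.0,"tz": 0.0,"turn": 0.0}
    - {"tx": 0.0,"ty": 0.0,"tz": 0.0,"turn": 0.0}
    - {"tx": 0.0,"ty": 0.0,"tz": 0.0,"turn": 0.0}
  gripper: 0.0

```text
time_s: 16.78
eef_pos: [0.4536, 0.2048, -0.0358]
eef_rot: [-0.0, 0.997, -0.075, 0.001]
wrist_force: [-1.2, -0.5, 6.2]
opening: 0.581
```

Request:
move_arm:
  increments:
    - {"tx": 0.0,"ty": 0.0,"tz": -0.005,"turn": 0.0}
    - {"tx": 0.0,"ty": 0.0,"tz": -0.02,"turn": 0.0}
    - {"tx": 0.0,"ty": 0.0,"tz": -0.04,"turn": 0.0}
    - {"tx": 0.0,"ty": 0.0,"tz": -0.06,"turn": 0.0}
    - {"tx": 0.0,"ty": 0.0,"tz": -0.08,"turn": 0.0}
    - {"tx": 0.0,"ty": 0.0,"tz": -0.09,"turn": 0.0}
    - {"tx": 0.0,"ty": 0.0,"tz": -0.09,"turn": 0.0}
    - {"tx": 0.0,"ty": 0.0,"tz": -0.09,"turn": 0.0}

```text
time_s: 17.45
eef_pos: [0.4527, 0.2046, 0.0533]
eef_rot: [-0.0, 0.997, -0.075, 0.0]
wrist_force: [-0.1, 0.3, -1.4]
opening: 0.581
```

```bash
python3 - <<'E'
from pick import *
p,d,c=cam("wrist"); save("pics/w10.png",p,1.4); P=cloud(d,c)
print(get_obs()["eef_pos"])
q=P[(P[...,2]>.11)&(P[...,2]<.14)&(abs(P[...,0]-.4533)<.02)&(abs(P[...,1]-.205)<.03)]; print(np.median(q,0),np.percentile(q[:,1],[1,99]))
go(.587,.0633,.054,-.75)
E
```

```text
[0.45199888 0.20444828 0.05246467]
[0.45332963 0.20964296 0.12687141] [0.19063515 0.2215265 ]
 from [0.452  0.2044 0.0525] yaw -8.66 -> mm [154.7 119.2  -1.7] turn -7.91 t 17.5 rows>= 5 q6 0.34 open 0.58 F [ 0.3 -0.7 -1.9]
```

View pics/w10.png

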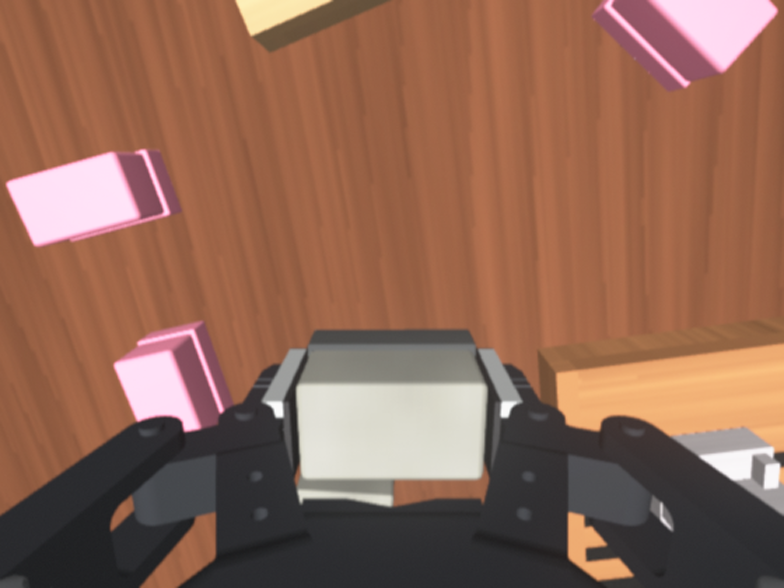

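```bash
python3 - <<'E'
from pick import *
go(.5879,.060,.085,-.75)
E
```

```text
from [0.452  0.2044 0.0525] yaw -8.66 -> mm [156.1 122.3 -32.7] turn -7.91 t 17.5 rows>= 5 q6 0.34 open 0.58 F [ 0.3 -0.7 -1.9]
```

Request:
move_arm:
  increments:
    - {"tx": 0.0,"ty": 0.01,"tz": -0.015,"turn": -1}
    - {"tx": 0.01,"ty": 0.03,"tz": -0.035,"turn": -2}
    - {"tx": 0.03,"ty": 0.055,"tz": -0.035,"turn": -4}
    - {"tx": 0.055,"ty": 0.08,"tz": -0.035,"turn": -6}
    - {"tx": 0.085,"ty": 0.1,"tz": -0.035,"turn": -7.9}
    - {"tx": 0.115,"ty": 0.115,"tz": -0.0327,"turn": -7.9}
    - {"tx": 0.14,"ty": 0.1223,"tz": -0.0327,"turn": -7.9}
    - {"tx": 0.153,"ty": 0.1223,"tz": -0.0327,"turn": -7.9}
    - {"tx": 0.156,"ty": 0.1223,"tz": -0.0327,"turn": -7.9}
    - {"tx": 0.156,"ty": 0.1223,"tz": -0.0327,"turn": -7.9}
    - {"tx": 0.156,"ty": 0.1223,"tz": -0.0327,"turn": -7.9}

```text
time_s: 18.42
eef_pos: [0.5868, 0.0608, 0.0844]
eef_rot: [-0.0, 1.0, -0.006, -0.002]
wrist_force: [-0.6, -0.3, -2.6]
opening: 0.577
```

```bash
python3 - <<'E'
from pick import *
m,s,f=obs_avg(3); print(m,s,f)
go(.5879,.060,-.003,-.75)
E
```

```text
[0.58704339 0.06097902 0.08518139] [2.22291924e-04 4.16525307e-05 3.29578649e-04] [-0.3299587   0.33750649 -2.03134783]
 from [0.5873 0.061  0.0856] yaw -0.7 -> mm [ 0.7  1.  88.6] turn 0.05 t 18.6 rows>= 3 q6 -0.09 open 0.576 F [-0.3  0.7 -1.4]
```

Request:
move_arm:
  increments:
    - {"tx": 0.0007,"ty": 0.001,"tz": 0.02,"turn": 0.0}
    - {"tx": 0.0007,"ty": 0.001,"tz": 0.04,"turn": 0.0}
    - {"tx": 0.0007,"ty": 0.001,"tz": 0.055,"turn": 0.0}
    - {"tx": 0.0007,"ty": 0.001,"tz": 0.068,"turn": 0.0}
    - {"tx": 0.0007,"ty": 0.001,"tz": 0.078,"turn": 0.0}
    - {"tx": 0.0007,"ty": 0.001,"tz": 0.085,"turn": 0.0}
    - {"tx": 0.0007,"ty": 0.001,"tz": 0.088,"turn": 0.0}
    - {"tx": 0.0007,"ty": 0.001,"tz": 0.088,"turn": 0.0}
    - {"tx": 0.0007,"ty": 0.001,"tz": 0.088,"turn": 0.0}

```text
time_s: 19.32
eef_pos: [0.5898, 0.0592, -0.0014]
eef_rot: [0.0, 1.0, -0.007, 0.0]
wrist_force: [0.3, 0.2, -2.3]
opening: 0.578
```

```bash
python3 - <<'E'
from pick import *
m,s,f=obs_avg(3); print(m,s,f)
p,d,c=cam("wrist"); save("pics/w11.png",p,1.4); P=cloud(d,c)
go(.5879,.0640,-.006,-.75)
for a in((.08,.11),(.042,.058),(.065,.075)):
    for r in rects(P,*a,(.5,.7,0,.2)): print(a,*r)
E
```

```text
[ 0.59011847  0.0591383  -0.00101674] [2.67593498e-05 2.81154150e-05 3.17384844e-05] [ 0.7501078  -0.16349095 -2.08934749]
 from [ 0.59    0.0591 -0.0011] yaw -0.76 -> mm [-2.2 -4.8  4.9] turn -0.01 t 19.5 rows>= 1 q6 -0.09 open 0.574 F [ 0.5 -0.9 -2.1]
(0.08, 0.11) [269. 202.] 587.0 101.9 50.4 16.9 -0.9 88.9 10925 [587. 103.]
(0.08, 0.11) [120. 341.] 551.8 62.8 45.5 27.4 8.9 95.7 10079 [545.2  65.8]
(0.08, 0.11) [439. 341.] 626.9 61.5 45.3 27.9 -10.3 95.9 9986 [633.6  64.6]
(0.08, 0.11) [234. 357.] 578.7 69.5 9.2 2.0 -3.0 109.1 154 [578.5  69.6]
(0.08, 0.11) [325. 357.] 600.3 69.2 9.5 1.8 -1.4 109.2 164 [600.5  69.3]
(0.042, 0.058) [272. 141.] 587.2 116.9 50.1 14.3 -0.8 48.4 5340 [587.3 116.6]
(0.042, 0.058) [279. 251.] 589.5 70.5 76.5 9.1 -0.8 49.4 2780 [589.5  72.5]
(0.065, 0.075) [271. 167.] 587.2 110.0 48.8 0.6 -0.8 70.4 678 [587.2 110. ]
(0.065, 0.075) [279. 302.] 589.2 60.0 77.0 28.5 -1.0 72.6 11341 [589.4  62.2]
```

View pics/w11.png

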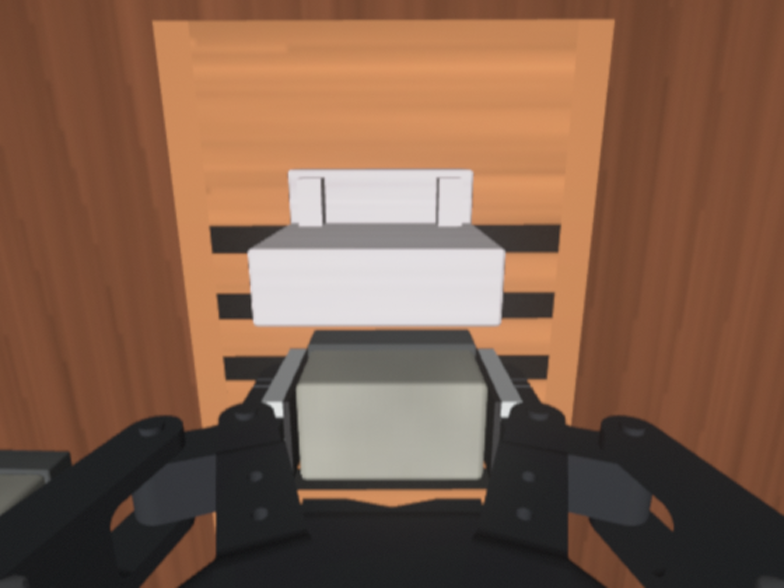

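Request:
move_arm:
  increments:
    - {"tx": -0.001,"ty": -0.001,"tz": 0.001,"turn": 0.0}
    - {"tx": -0.0022,"ty": -0.002,"tz": 0.002,"turn": 0.0}
    - {"tx": -0.0022,"ty": -0.003,"tz": 0.003,"turn": 0.0}
    - {"tx": -0.0022,"ty": -0.004,"tz": 0.0035,"turn": 0.0}
    - {"tx": -0.0022,"ty": -0.004,"tz": 0.0035,"turn": 0.0}
    - {"tx": -0.0022,"ty": -0.004,"tz": 0.0035,"turn": 0.0}

```text
time_s: 20.02
eef_pos: [0.5871, 0.0633, -0.0055]
eef_rot: [0.0, 1.0, -0.007, -0.0]
wrist_force: [-0.3, -0.3, -2.0]
opening: 0.573
```

```bash
python3 - <<'E'
from pick import *
m,s,f=obs_avg(3); print(m,s,f)
E
```

```text
[ 0.58721933  0.06325413 -0.00540759] [1.54086604e-05 1.64727003e-05 1.44366245e-05] [-0.78132264  0.00465391 -2.18493458]
```

Request:
move_arm:
  increments:
    - {"tx": 0.0003,"ty": -0.0005,"tz": 0.0,"turn": 0.0}
    - {"tx": 0.0003,"ty": -0.0008,"tz": 0.0,"turn": 0.0}
    - {"tx": 0.0003,"ty": -0.0008,"tz": 0.0,"turn": 0.0}
    - {"tx": 0.0003,"ty": -0.0008,"tz": 0.0,"turn": 0.0}

```text
time_s: 20.5
eef_pos: [0.5875, 0.0641, -0.0054]
eef_rot: [0.0, 1.0, -0.007, -0.0]
wrist_force: [0.3, -0.5, -2.7]
opening: 0.578
```

Request:
move_arm:
  increments:
    - {"tx": 0.0,"ty": 0.0,"tz": 0.0005,"turn": 0.0}
    - {"tx": 0.0,"ty": 0.0,"tz": 0.001,"turn": 0.0}
    - {"tx": 0.0,"ty": 0.0,"tz": 0.001,"turn": 0.0}
    - {"tx": 0.0,"ty": 0.0,"tz": 0.001,"turn": 0.0}

```text
time_s: 20.83
eef_pos: [0.5875, 0.064, -0.0058]
eef_rot: [0.0, 1.0, -0.007, 0.0]
wrist_force: [-4.0, 0.1, 5.3]
opening: 0.575
```

```bash
python3 - <<'E'
from pick import *
m,s,f=obs_avg(2); print(m,s,f)
p,d,c=cam("wrist"); save("pics/w12.png",p,1.4); P=cloud(d,c)
E
```

```text
[ 0.58757716  0.06403431 -0.00581334] [1.74690741e-05 3.48827369e-06 1.04148671e-07] [-3.35696669 -0.07546202  6.09635884]
```

View pics/w12.png

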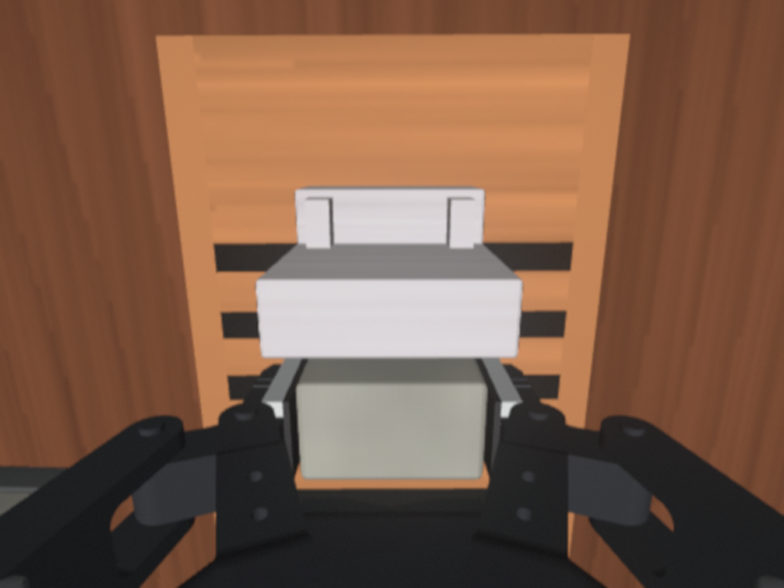

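Request:
move_arm:
  increments:
    - {"tx": 0.0,"ty": 0.0,"tz": -0.0006,"turn": 0.0}
    - {"tx": 0.0,"ty": -0.0003,"tz": -0.0006,"turn": 0.0}
    - {"tx": 0.0,"ty": -0.0006,"tz": -0.0006,"turn": 0.0}
    - {"tx": 0.0,"ty": -0.0006,"tz": -0.0006,"turn": 0.0}

```text
time_s: 21.32
eef_pos: [0.5877, 0.0644, -0.0058]
eef_rot: [0.0, 1.0, -0.007, 0.0]
wrist_force: [-0.4, -1.0, 0.9]
opening: 0.578
```

Request:
move_arm:
  increments:
    - {"tx": 0.0,"ty": -0.0003,"tz": 0.0,"turn": 0.0}
    - {"tx": 0.0,"ty": -0.0006,"tz": 0.0,"turn": 0.0}
    - {"tx": 0.0,"ty": -0.0006,"tz": 0.0,"turn": 0.0}

```text
time_s: 21.57
eef_pos: [0.5878, 0.0648, -0.0058]
eef_rot: [0.0, 1.0, -0.007, 0.0]
wrist_force: [-0.2, -3.6, -0.8]
opening: 0.574
```

Request:
move_arm:
  increments:
    - {"tx": 0.0,"ty": 0.0002,"tz": 0.0003,"turn": 0.0}
    - {"tx": 0.0,"ty": 0.0002,"tz": 0.0003,"turn": 0.0}
    - {"tx": 0.0,"ty": 0.0002,"tz": 0.0003,"turn": 0.0}

```text
time_s: 21.82
eef_pos: [0.5878, 0.0649, -0.0058]
eef_rot: [0.0, 1.0, -0.007, 0.0]
wrist_force: [-0.6, -3.6, 2.9]
opening: 0.583
```

Request:
move_arm:
  increments:
    - {"tx": 0.0,"ty": 0.0,"tz": 0.0,"turn": 0.0}
    - {"tx": 0.0,"ty": 0.0,"tz": 0.0,"turn": 0.0}
    - {"tx": 0.0,"ty": 0.0,"tz": 0.0,"turn": 0.0}
    - {"tx": 0.0,"ty": 0.0,"tz": 0.0,"turn": 0.0}
    - {"tx": 0.0,"ty": 0.0,"tz": 0.0,"turn": 0.0}
    - {"tx": 0.0,"ty": 0.0,"tz": -0.01,"turn": 0.0}
    - {"tx": 0.0,"ty": 0.0,"tz": -0.03,"turn": 0.0}
    - {"tx": 0.0,"ty": 0.0,"tz": -0.06,"turn": 0.0}
    - {"tx": 0.0,"ty": 0.0,"tz": -0.09,"turn": 0.0}
    - {"tx": 0.0,"ty": 0.0,"tz": -0.1,"turn": 0.0}
    - {"tx": 0.0,"ty": 0.0,"tz": -0.1,"turn": 0.0}
  gripper: 1.0

```text
time_s: 22.73
eef_pos: [0.5904, 0.0649, 0.0983]
eef_rot: [0.0, 1.0, -0.007, 0.004]
wrist_force: [0.7, 0.1, 0.1]
opening: 1.003
```

```bash
cat >> pick.py <<'E'
def row(fn=None):
    p,d,c=cam("wrist"); P=cloud(d,c)
    if fn: save(fn,p,1.4)
    B=(.53,.65,-.15,.2)
    for n,a in (("fin",(.08,.1)),("foot",(.043,.055)),("stone",(.062,.074))):
        for r in rects(P,*a,B,150): print(n,*r[1:])
    return P
def top():
    p,d,c=cam("top"); P=cloud(d,c)
    for r in rects(P,.022,.06,(.3,.515,-.5,.3)): print("top",*r[1:])
E
python3 - <<'E'
from pick import *
row("pics/w13.png"); top()
go(.4135,.1075,.1,-13)
E
```

```text
fin 587.0 102.1 50.0 16.4 -0.7 88.9 2623 [586.9 102.7]
foot 587.4 117.0 50.1 13.9 -0.8 48.0 1332 [587.  117.3]
foot 587.3 82.0 49.9 8.9 -1.1 48.0 857 [587.4  81.8]
stone 587.4 110.2 48.4 0.4 -0.9 68.1 164 [587.2 110.2]
stone 587.1 65.3 48.0 28.7 -0.6 67.8 3079 [587.   66.4]
top 443.6 -80.2 47.7 28.6 -23.0 36.8 213 [443.7 -79.4]
top 431.7 -183.7 47.9 29.0 -7.9 36.9 227 [ 432.1 -182.1]
top 432.6 -308.8 48.3 29.1 8.6 36.9 237 [ 432.8 -307.2]
top 425.2 -11.1 48.0 18.2 -2.8 37.2 136 [425.8 -11.1]
top 331.6 274.3 48.3 28.7 5.9 36.7 235 [332.8 273.1]
 from [0.5873 0.0651 0.0938] yaw -0.76 -> mm [-174.4  -40.1   -6.2] turn 12.24 t 22.8 rows>= 5 q6 -0.08 open 1.0 F [ 0.2 -1.   0.2]
```

View pics/w13.png

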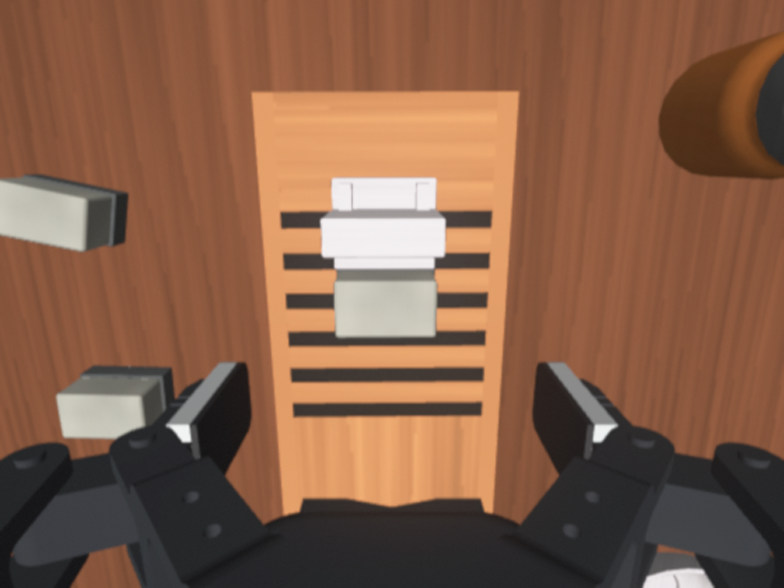

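Request:
move_arm:
  increments:
    - {"tx": -0.02,"ty": -0.004,"tz": -0.006,"turn": 2}
    - {"tx": -0.05,"ty": -0.01,"tz": -0.006,"turn": 5}
    - {"tx": -0.085,"ty": -0.018,"tz": -0.006,"turn": 8}
    - {"tx": -0.12,"ty": -0.026,"tz": -0.006,"turn": 12.2}
    - {"tx": -0.15,"ty": -0.033,"tz": -0.006,"turn": 12.2}
    - {"tx": -0.168,"ty": -0.038,"tz": -0.006,"turn": 12.2}
    - {"tx": -0.1744,"ty": -0.04,"tz": -0.006,"turn": 12.2}
    - {"tx": -0.1744,"ty": -0.04,"tz": -0.006,"turn": 12.2}
    - {"tx": -0.1744,"ty": -0.04,"tz": -0.006,"turn": 12.2}

```text
time_s: 23.58
eef_pos: [0.4139, 0.1072, 0.0994]
eef_rot: [0.0, 0.994, -0.113, -0.0]
wrist_force: [0.6, -1.0, 0.2]
opening: 1.002
```

```bash
python3 - <<'E'
from pick import *
stones()
go(.4135,.1075,-.037,-13)
E
```

```text
(array([157., 130.]), 341.8, 181.2, 48.2, 28.2, -85.5, np.float64(37.8), np.int32(2941), array([342.9, 181.7]))
(array([279., 206.]), 413.1, 107.8, 47.9, 28.3, -12.7, np.float64(37.8), np.int32(2433), array([413.5, 108.7]))
(array([324., 330.]), 425.2, -5.0, 48.1, 29.5, -2.1, np.float64(37.7), np.int32(1967), array([425.4,  -2.7]))
 from [0.4146 0.107  0.0997] yaw -12.97 -> mm [ -1.2  -0.2 136.7] turn 0.03 t 23.6 rows>= 4 q6 0.2 open 0.998 F [-0.3  0.2  0.4]
```

Request:
move_arm:
  increments:
    - {"tx": -0.0014,"ty": -0.0002,"tz": 0.03,"turn": -0.2}
    - {"tx": -0.0014,"ty": -0.0002,"tz": 0.06,"turn": -0.2}
    - {"tx": -0.0014,"ty": -0.0002,"tz": 0.085,"turn": -0.2}
    - {"tx": -0.0014,"ty": -0.0002,"tz": 0.105,"turn": -0.2}
    - {"tx": -0.0014,"ty": -0.0002,"tz": 0.12,"turn": -0.2}
    - {"tx": -0.0014,"ty": -0.0002,"tz": 0.13,"turn": -0.2}
    - {"tx": -0.0014,"ty": -0.0002,"tz": 0.136,"turn": -0.2}
    - {"tx": -0.0014,"ty": -0.0002,"tz": 0.136,"turn": -0.2}
    - {"tx": -0.0014,"ty": -0.0002,"tz": 0.136,"turn": -0.2}

```text
time_s: 24.38
eef_pos: [0.413, 0.1077, -0.0359]
eef_rot: [0.0, 0.994, -0.111, 0.0]
wrist_force: [-0.1, -0.7, -1.1]
opening: 0.998
```

```bash
python3 - <<'E'
from pick import *
stones()
go(.4131,.1075,-.037,-12.7)
E
```

```text
(array([ 32., 157.]), 342.4, 180.8, 48.3, 28.7, -86.7, np.float64(37.7), np.int32(9816), array([348.6, 177.4]))
(array([282., 304.]), 413.2, 107.9, 48.5, 28.9, -12.9, np.float64(37.9), np.int32(10262), array([413.7, 110. ]))
(array([150., 298.]), 369.7, 120.2, 22.6, 14.9, -64.0, np.float64(37.8), np.int32(1461), array([369.3, 122.6]))
(array([409., 298.]), 456.0, 100.2, 22.8, 14.4, 39.9, np.float64(37.8), np.int32(1455), array([457.5, 102.5]))
 from [ 0.4134  0.1078 -0.0355] yaw -12.77 -> mm [-0.2  0.3  1.5] turn -0.07 t 24.4 rows>= 1 q6 0.2 open 0.997 F [ 0.7 -0.1  0.5]
```

Aligned; grip and lift.

Request:
move_arm:
  increments:
    - {"tx": 0.0,"ty": 0.0,"tz": 0.0,"turn": 0.0}
    - {"tx": 0.0,"ty": 0.0,"tz": 0.0,"turn": 0.0}
    - {"tx": 0.0,"ty": 0.0,"tz": 0.0,"turn": 0.0}
    - {"tx": 0.0,"ty": 0.0,"tz": 0.0,"turn": 0.0}
    - {"tx": 0.0,"ty": 0.0,"tz": 0.0,"turn": 0.0}
    - {"tx": 0.0,"ty": 0.0,"tz": 0.0,"turn": 0.0}
    - {"tx": 0.0,"ty": 0.0,"tz": 0.0,"turn": 0.0}
    - {"tx": 0.0,"ty": 0.0,"tz": 0.0,"turn": 0.0}
    - {"tx": 0.0,"ty": 0.0,"tz": -0.005,"turn": 0.0}
    - {"tx": 0.0,"ty": 0.0,"tz": -0.02,"turn": 0.0}
    - {"tx": 0.0,"ty": 0.0,"tz": -0.04,"turn": 0.0}
    - {"tx": 0.0,"ty": 0.0,"tz": -0.065,"turn": 0.0}
    - {"tx": 0.0,"ty": 0.0,"tz": -0.09,"turn": 0.0}
    - {"tx": 0.0,"ty": 0.0,"tz": -0.11,"turn": 0.0}
    - {"tx": 0.0,"ty": 0.0,"tz": -0.12,"turn": 0.0}
    - {"tx": 0.0,"ty": 0.0,"tz": -0.12,"turn": 0.0}
  gripper: 0.0

```text
time_s: 25.77
eef_pos: [0.4141, 0.1079, 0.0862]
eef_rot: [-0.0, 0.994, -0.111, 0.002]
wrist_force: [0.6, 0.3, -1.8]
opening: 0.573
```

```bash
python3 - <<'E'
from pick import *
go(.587,.030,.085,-.75)
E
```

```text
from [0.4141 0.1079 0.0862] yaw -12.75 -> mm [185.8  37.9   2. ] turn -12.0 t 25.8 rows>= 5 q6 0.2 open 0.573 F [ 0.6  0.3 -1.8]
```

Request:
move_arm:
  increments:
    - {"tx": 0.015,"ty": 0.003,"tz": 0.0,"turn": -2}
    - {"tx": 0.04,"ty": 0.008,"tz": 0.0,"turn": -4}
    - {"tx": 0.075,"ty": 0.015,"tz": 0.0,"turn": -7}
    - {"tx": 0.11,"ty": 0.022,"tz": 0.0,"turn": -10}
    - {"tx": 0.14,"ty": 0.028,"tz": 0.0,"turn": -12}
    - {"tx": 0.165,"ty": 0.033,"tz": 0.0,"turn": -12}
    - {"tx": 0.18,"ty": 0.037,"tz": 0.0,"turn": -12}
    - {"tx": 0.1858,"ty": 0.038,"tz": 0.0,"turn": -12}
    - {"tx": 0.1858,"ty": 0.038,"tz": 0.005,"turn": -12}
    - {"tx": 0.1858,"ty": 0.038,"tz": 0.025,"turn": -12}
    - {"tx": 0.1858,"ty": 0.038,"tz": 0.045,"turn": -12}
    - {"tx": 0.1858,"ty": 0.038,"tz": 0.06,"turn": -12}
    - {"tx": 0.1858,"ty": 0.038,"tz": 0.072,"turn": -12}
    - {"tx": 0.1858,"ty": 0.038,"tz": 0.08,"turn": -12}
    - {"tx": 0.1858,"ty": 0.038,"tz": 0.085,"turn": -12}
    - {"tx": 0.1858,"ty": 0.038,"tz": 0.086,"turn": -12}
    - {"tx": 0.1858,"ty": 0.038,"tz": 0.086,"turn": -12}
    - {"tx": 0.1858,"ty": 0.038,"tz": 0.086,"turn": -12}

```text
time_s: 27.27
eef_pos: [0.5858, 0.0297, -0.0013]
eef_rot: [0.0, 1.0, -0.007, 0.001]
wrist_force: [-0.2, -0.6, -1.9]
opening: 0.58
```

```bash
python3 - <<'E'
from pick import *
m,s,f=obs_avg(2); print(m,f); row("pics/w14.png")
go(.5875,.0346,-.0055,-.75)
E
```

```text
[ 0.58599329  0.02966247 -0.00111596] [ 0.25413768 -0.19852418 -1.80385795]
fin 586.9 102.2 50.4 15.9 -0.9 89.0 12970 [587.  102.2]
fin 546.2 31.4 32.7 27.2 -1.0 93.3 6187 [542.1  35.3]
fin 626.1 30.4 36.7 27.0 -0.3 93.6 6512 [629.2  34. ]
foot 587.3 119.9 50.2 9.3 -1.6 48.0 2618 [587.2 120. ]
foot 587.1 85.3 50.5 15.2 -1.0 48.0 5127 [586.9  85.7]
foot 589.2 41.6 69.6 6.8 -4.2 50.8 1336 [588.   42.2]
stone 587.2 65.2 48.3 28.1 -0.7 67.9 11072 [587.1  66.2]
stone 585.2 29.8 76.8 28.7 -1.0 71.7 11675 [585.3  32.7]
 from [ 0.5859  0.0297 -0.0012] yaw -0.76 -> mm [ 1.5 -5.   4.3] turn -0.01 t 27.4 rows>= 1 q6 -0.14 open 0.579 F [ 0.   0.  -2.7]
```

View pics/w14.png

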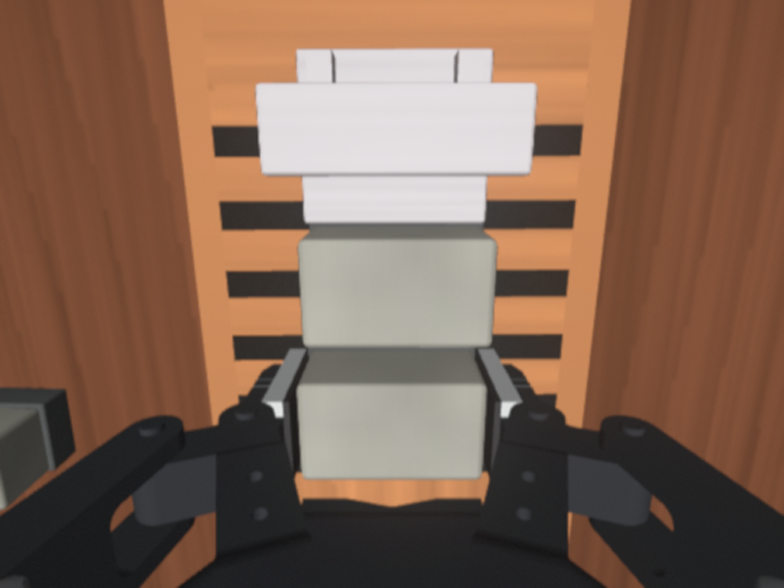

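Request:
move_arm:
  increments:
    - {"tx": 0.001,"ty": -0.001,"tz": 0.001,"turn": 0.0}
    - {"tx": 0.0016,"ty": -0.002,"tz": 0.002,"turn": 0.0}
    - {"tx": 0.0016,"ty": -0.0035,"tz": 0.003,"turn": 0.0}
    - {"tx": 0.0016,"ty": -0.0045,"tz": 0.004,"turn": 0.0}
    - {"tx": 0.0016,"ty": -0.0045,"tz": 0.004,"turn": 0.0}
    - {"tx": 0.0016,"ty": -0.0045,"tz": 0.004,"turn": 0.0}

```text
time_s: 27.92
eef_pos: [0.5872, 0.0335, -0.0051]
eef_rot: [0.001, 1.0, -0.006, 0.0]
wrist_force: [-3.3, -3.0, 5.4]
opening: 0.58
```

Request:
move_arm:
  increments:
    - {"tx": 0.0,"ty": -0.0003,"tz": 0.0003,"turn": 0.0}
    - {"tx": 0.0,"ty": -0.0006,"tz": 0.0003,"turn": 0.0}
    - {"tx": 0.0,"ty": -0.0006,"tz": 0.0003,"turn": 0.0}

```text
time_s: 28.17
eef_pos: [0.5874, 0.0337, -0.0051]
eef_rot: [0.001, 1.0, -0.006, 0.0]
wrist_force: [-3.9, -5.3, 7.9]
opening: 0.571
```

Request:
move_arm:
  increments:
    - {"tx": 0.0,"ty": -0.0003,"tz": 0.0,"turn": 0.0}
    - {"tx": 0.0,"ty": -0.0005,"tz": 0.0,"turn": 0.0}
    - {"tx": 0.0,"ty": -0.0005,"tz": 0.0,"turn": 0.0}

```text
time_s: 28.42
eef_pos: [0.5877, 0.0342, -0.0051]
eef_rot: [0.001, 1.0, -0.006, 0.001]
wrist_force: [-2.1, -5.4, 7.1]
opening: 0.577
```

Request:
move_arm:
  increments:
    - {"tx": 0.0,"ty": 0.0,"tz": -0.0009,"turn": 0.0}
    - {"tx": 0.0,"ty": 0.0,"tz": -0.0009,"turn": 0.0}
    - {"tx": 0.0,"ty": 0.0,"tz": -0.0009,"turn": 0.0}

```text
time_s: 28.67
eef_pos: [0.5872, 0.0353, -0.0051]
eef_rot: [0.0, 1.0, -0.007, 0.0]
wrist_force: [-1.1, -1.4, 3.0]
opening: 0.578
```

Request:
move_arm:
  increments:
    - {"tx": 0.0,"ty": -0.0003,"tz": 0.0,"turn": 0.0}
    - {"tx": 0.0,"ty": -0.0005,"tz": 0.0,"turn": 0.0}
    - {"tx": 0.0,"ty": -0.0005,"tz": 0.0,"turn": 0.0}

```text
time_s: 28.92
eef_pos: [0.5872, 0.0353, -0.0051]
eef_rot: [0.0, 1.0, -0.007, 0.0]
wrist_force: [-2.0, -4.7, 5.9]
opening: 0.575
```

```bash
python3 - <<'E'
from pick import *
row("pics/w15.png"); print(obs_avg(2))
E
```

```text
fin 587.0 102.1 50.4 15.9 -0.8 89.0 13531 [587.  102.2]
fin 625.2 37.0 41.6 27.6 -7.5 90.5 7416 [631.5  39.4]
fin 549.2 38.5 40.1 27.2 6.1 90.4 7172 [542.1  40.6]
foot 583.7 118.7 43.0 11.0 -0.7 48.0 3171 [585.4 118.8]
foot 608.8 118.4 10.4 7.1 90.0 48.0 231 [610.6 118.7]
foot 586.9 83.7 50.6 13.0 -1.0 48.0 4356 [586.9  84.1]
foot 554.1 45.3 13.1 2.7 29.4 50.1 266 [553.8  45.1]
foot 619.2 44.3 12.1 2.6 -30.4 49.8 241 [620.  44.]
stone 586.8 50.4 76.4 58.1 -0.6 67.9 23061 [586.9  52.1]
(array([ 0.58719364,  0.0353203 , -0.00510264]), array([1.72054462e-05, 1.32788518e-06, 5.89928923e-06]), array([-2.19129753, -4.30210135,  4.62666384]))
```

View pics/w15.png

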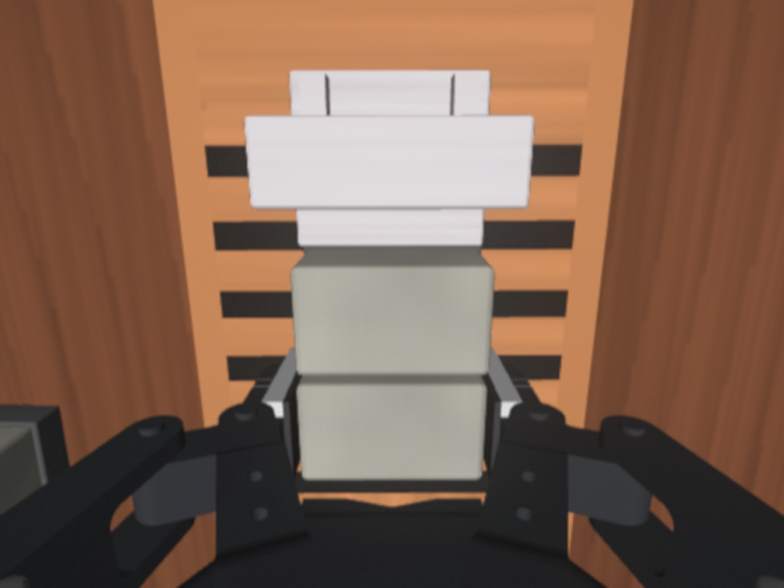

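Request:
move_arm:
  increments:
    - {"tx": 0.0,"ty": 0.0,"tz": 0.0,"turn": 0.0}
    - {"tx": 0.0,"ty": 0.0,"tz": 0.0,"turn": 0.0}
    - {"tx": 0.0,"ty": 0.0,"tz": 0.0,"turn": 0.0}
    - {"tx": 0.0,"ty": 0.0,"tz": 0.0,"turn": 0.0}
    - {"tx": 0.0,"ty": 0.0,"tz": 0.0,"turn": 0.0}
    - {"tx": 0.0,"ty": 0.0,"tz": -0.01,"turn": 0.0}
    - {"tx": 0.0,"ty": 0.0,"tz": -0.03,"turn": 0.0}
    - {"tx": 0.0,"ty": 0.0,"tz": -0.06,"turn": 0.0}
    - {"tx": 0.0,"ty": 0.0,"tz": -0.09,"turn": 0.0}
    - {"tx": 0.0,"ty": 0.0,"tz": -0.1,"turn": 0.0}
    - {"tx": 0.0,"ty": 0.0,"tz": -0.1,"turn": 0.0}
  gripper: 1.0

```text
time_s: 29.98
eef_pos: [0.5897, 0.0356, 0.0989]
eef_rot: [0.0, 1.0, -0.007, 0.004]
wrist_force: [0.9, 0.0, -0.7]
opening: 0.998
```

```bash
python3 - <<'E'
from pick import *
row(); top()
go(.4255,-.0055,.1,-3)
E
```

```text
fin 587.1 102.2 50.0 15.8 -0.8 89.0 2831 [587.  102.3]
foot 587.1 118.1 49.5 11.8 -0.8 48.0 1202 [587.3 118.2]
foot 586.9 85.2 50.3 13.6 -1.0 47.9 1523 [586.9  85.5]
stone 587.1 65.2 48.1 28.4 -0.5 67.9 3344 [587.  66.]
stone 586.6 35.6 48.1 28.0 -0.5 67.9 3038 [586.6  36.5]
top 443.6 -80.0 47.8 27.9 -23.6 36.8 214 [443.9 -79.4]
top 431.9 -183.2 47.7 28.1 -7.2 37.1 225 [ 432.  -182.2]
top 432.8 -308.8 48.1 29.1 8.2 36.8 236 [ 432.8 -307.1]
top 440.8 -0.8 18.2 13.0 -0.1 36.4 44 [ 4.41e+02 -2.00e-01]
top 332.0 274.2 47.9 28.5 6.9 36.9 236 [332.6 273. ]
top 340.5 193.7 28.5 19.1 7.3 37.2 64 [339.  195.7]
 from [0.5866 0.0359 0.0944] yaw -0.76 -> mm [-160.6   43.5   -5.6] turn 2.24 t 30.1 rows>= 4 q6 -0.13 open 0.998 F [ 0.4 -0.2 -0.4]
```

Request:
move_arm:
  increments:
    - {"tx": -0.02,"ty": 0.005,"tz": -0.0055,"turn": 1}
    - {"tx": -0.05,"ty": 0.013,"tz": -0.0055,"turn": 2}
    - {"tx": -0.085,"ty": 0.022,"tz": -0.0055,"turn": 2.2}
    - {"tx": -0.115,"ty": 0.031,"tz": -0.0055,"turn": 2.2}
    - {"tx": -0.14,"ty": 0.038,"tz": -0.0055,"turn": 2.2}
    - {"tx": -0.155,"ty": 0.042,"tz": -0.0055,"turn": 2.2}
    - {"tx": -0.1606,"ty": 0.0435,"tz": -0.0055,"turn": 2.2}
    - {"tx": -0.1606,"ty": 0.0435,"tz": -0.0055,"turn": 2.2}
    - {"tx": -0.1606,"ty": 0.0435,"tz": -0.0055,"turn": 2.2}

```text
time_s: 30.83
eef_pos: [0.4259, -0.0055, 0.0995]
eef_rot: [-0.0, 1.0, -0.026, -0.0]
wrist_force: [-0.3, -0.6, -0.2]
opening: 0.999
```

```bash
python3 - <<'E'
from pick import *
stones()
go(.4255,-.0055,-.037,-3)
E
```

```text
(array([279., 206.]), 425.1, -5.2, 47.5, 27.8, -2.3, np.float64(37.8), np.int32(2420), array([425.3,  -4.2]))
(array([306., 294.]), 443.4, -79.0, 48.5, 28.3, -22.9, np.float64(37.8), np.int32(2093), array([442.9, -77.1]))
 from [ 0.4264 -0.0055  0.0997] yaw -2.97 -> mm [-9.000e-01  1.000e-01  1.367e+02] turn 0.03 t 30.9 rows>= 4 q6 -0.24 open 1.002 F [ 1.  -0.4 -0.3]
```

Request:
move_arm:
  increments:
    - {"tx": -0.001,"ty": 0.0,"tz": 0.03,"turn": -0.6}
    - {"tx": -0.001,"ty": 0.0,"tz": 0.06,"turn": -0.6}
    - {"tx": -0.001,"ty": 0.0,"tz": 0.085,"turn": -0.6}
    - {"tx": -0.001,"ty": 0.0,"tz": 0.105,"turn": -0.6}
    - {"tx": -0.001,"ty": 0.0,"tz": 0.12,"turn": -0.6}
    - {"tx": -0.001,"ty": 0.0,"tz": 0.13,"turn": -0.6}
    - {"tx": -0.001,"ty": 0.0,"tz": 0.136,"turn": -0.6}
    - {"tx": -0.001,"ty": 0.0,"tz": 0.136,"turn": -0.6}
    - {"tx": -0.001,"ty": 0.0,"tz": 0.136,"turn": -0.6}

```text
time_s: 31.63
eef_pos: [0.4252, -0.0055, -0.0358]
eef_rot: [0.0, 1.0, -0.02, 0.0]
wrist_force: [-0.1, 0.2, -1.2]
opening: 1.0
```

```bash
python3 - <<'E'
from pick import *
stones()
go(.4253,-.0055,-.037,-2.4)
E
```

```text
(array([281., 304.]), 425.2, -5.2, 48.2, 28.7, -2.5, np.float64(37.9), np.int32(10215), array([425.3,  -3.1]))
(array([150., 298.]), 380.6, -1.2, 22.8, 14.7, -55.3, np.float64(37.9), np.int32(1470), array([379.6,   1.4]))
(array([409., 298.]), 468.9, -4.9, 22.7, 14.4, 50.5, np.float64(37.8), np.int32(1462), array([470.1,  -2.5]))
 from [ 0.4256 -0.0056 -0.0354] yaw -2.35 -> mm [-0.3 -0.1  1.6] turn 0.05 t 31.7 rows>= 1 q6 -0.25 open 1.0 F [0.8 0.8 0.1]
```

Request:
move_arm:
  increments:
    - {"tx": 0.0,"ty": 0.0,"tz": 0.0,"turn": 0.0}
    - {"tx": 0.0,"ty": 0.0,"tz": 0.0,"turn": 0.0}
    - {"tx": 0.0,"ty": 0.0,"tz": 0.0,"turn": 0.0}
    - {"tx": 0.0,"ty": 0.0,"tz": 0.0,"turn": 0.0}
    - {"tx": 0.0,"ty": 0.0,"tz": 0.0,"turn": 0.0}
    - {"tx": 0.0,"ty": 0.0,"tz": 0.0,"turn": 0.0}
    - {"tx": 0.0,"ty": 0.0,"tz": 0.0,"turn": 0.0}
    - {"tx": 0.0,"ty": 0.0,"tz": 0.0,"turn": 0.0}
    - {"tx": 0.0,"ty": 0.0,"tz": -0.005,"turn": 0.0}
    - {"tx": 0.0,"ty": 0.0,"tz": -0.02,"turn": 0.0}
    - {"tx": 0.0,"ty": 0.0,"tz": -0.04,"turn": 0.0}
    - {"tx": 0.0,"ty": 0.0,"tz": -0.065,"turn": 0.0}
    - {"tx": 0.0,"ty": 0.0,"tz": -0.09,"turn": 0.0}
    - {"tx": 0.0,"ty": 0.0,"tz": -0.11,"turn": 0.0}
    - {"tx": 0.0,"ty": 0.0,"tz": -0.12,"turn": 0.0}
    - {"tx": 0.0,"ty": 0.0,"tz": -0.12,"turn": 0.0}
  gripper: 0.0

```text
time_s: 33.02
eef_pos: [0.4264, -0.0059, 0.0863]
eef_rot: [0.001, 1.0, -0.021, 0.002]
wrist_force: [0.5, -0.2, -2.5]
opening: 0.575
```

```bash
python3 - <<'E'
from pick import *
go(.5883,.0005,.085,-.75)
E
```

```text
from [ 0.4264 -0.0059  0.0863] yaw -2.35 -> mm [161.5 -13.1   2. ] turn -1.6 t 33.0 rows>= 4 q6 -0.25 open 0.575 F [ 0.5 -0.2 -2.5]
```

Request:
move_arm:
  increments:
    - {"tx": 0.015,"ty": -0.001,"tz": 0.0,"turn": -1}
    - {"tx": 0.04,"ty": -0.003,"tz": 0.0,"turn": -1.6}
    - {"tx": 0.07,"ty": -0.006,"tz": 0.0,"turn": -1.6}
    - {"tx": 0.1,"ty": -0.008,"tz": 0.0,"turn": -1.6}
    - {"tx": 0.125,"ty": -0.01,"tz": 0.0,"turn": -1.6}
    - {"tx": 0.145,"ty": -0.012,"tz": 0.0,"turn": -1.6}
    - {"tx": 0.157,"ty": -0.013,"tz": 0.0,"turn": -1.6}
    - {"tx": 0.1615,"ty": -0.013,"tz": 0.0,"turn": -1.6}
    - {"tx": 0.1615,"ty": -0.013,"tz": 0.005,"turn": -1.6}
    - {"tx": 0.1615,"ty": -0.013,"tz": 0.025,"turn": -1.6}
    - {"tx": 0.1615,"ty": -0.013,"tz": 0.045,"turn": -1.6}
    - {"tx": 0.1615,"ty": -0.013,"tz": 0.06,"turn": -1.6}
    - {"tx": 0.1615,"ty": -0.013,"tz": 0.072,"turn": -1.6}
    - {"tx": 0.1615,"ty": -0.013,"tz": 0.08,"turn": -1.6}
    - {"tx": 0.1615,"ty": -0.013,"tz": 0.085,"turn": -1.6}
    - {"tx": 0.1615,"ty": -0.013,"tz": 0.086,"turn": -1.6}
    - {"tx": 0.1615,"ty": -0.013,"tz": 0.086,"turn": -1.6}
    - {"tx": 0.1615,"ty": -0.013,"tz": 0.086,"turn": -1.6}

```text
time_s: 34.52
eef_pos: [0.5873, 0.0007, -0.0012]
eef_rot: [0.0, 1.0, -0.007, 0.001]
wrist_force: [-0.0, 0.6, -2.4]
opening: 0.578
```

```bash
python3 - <<'E'
from pick import *
m,s,f=obs_avg(2); print(m,f); row("pics/w16.png")
go(.5870,.005,-.0055,-.75)
E
```

```text
[ 0.58741136  0.00071648 -0.00102176] [-0.15503595 -0.27594487 -2.16350583]
fin 587.0 94.0 49.5 1.3 -0.9 84.4 1964 [586.8  94. ]
fin 546.9 2.6 34.1 26.8 -1.0 93.4 6401 [543.    6.4]
fin 627.4 1.3 36.4 27.3 -0.9 93.7 6485 [630.6   5.1]
foot 586.8 87.8 50.2 13.6 -0.8 48.1 6187 [586.9  88.3]
foot 583.3 12.8 69.7 6.8 2.3 52.0 998 [583.5  13.1]
stone 587.0 94.0 49.3 1.1 -0.7 68.5 1766 [587.1  94.1]
stone 587.1 65.1 48.4 28.2 -0.8 68.0 13284 [587.1  65.6]
stone 586.5 35.2 48.3 28.4 -0.3 67.9 10927 [586.5  36.3]
stone 586.6 0.8 76.9 29.4 -1.1 71.8 11747 [586.7   3.9]
 from [ 0.5873  0.0007 -0.0011] yaw -0.76 -> mm [-0.4 -4.3  4.4] turn -0.01 t 34.7 rows>= 1 q6 -0.19 open 0.577 F [ 0.5  0.  -3.3]
```

Request:
move_arm:
  increments:
    - {"tx": 0.0,"ty": -0.001,"tz": 0.001,"turn": 0.0}
    - {"tx": 0.0,"ty": -0.002,"tz": 0.002,"turn": 0.0}
    - {"tx": 0.0,"ty": -0.003,"tz": 0.003,"turn": 0.0}
    - {"tx": 0.0,"ty": -0.0036,"tz": 0.0033,"turn": 0.0}
    - {"tx": 0.0,"ty": -0.0036,"tz": 0.0033,"turn": 0.0}
    - {"tx": 0.0,"ty": -0.0036,"tz": 0.0033,"turn": 0.0}

```text
time_s: 35.17
eef_pos: [0.5869, 0.0043, -0.005]
eef_rot: [0.0, 1.0, -0.007, 0.0]
wrist_force: [-1.2, -1.0, 1.5]
opening: 0.581
```

Request:
move_arm:
  increments:
    - {"tx": 0.0,"ty": -0.0003,"tz": 0.0,"turn": 0.0}
    - {"tx": 0.0,"ty": -0.0006,"tz": 0.0,"turn": 0.0}
    - {"tx": 0.0,"ty": -0.0006,"tz": 0.0,"turn": 0.0}

```text
time_s: 35.42
eef_pos: [0.587, 0.0048, -0.005]
eef_rot: [0.0, 1.0, -0.007, 0.0]
wrist_force: [-0.2, -2.4, 1.7]
opening: 0.577
```

Request:
move_arm:
  increments:
    - {"tx": 0.0,"ty": -0.0003,"tz": 0.0,"turn": 0.0}
    - {"tx": 0.0,"ty": -0.0005,"tz": 0.0,"turn": 0.0}
    - {"tx": 0.0,"ty": -0.0005,"tz": 0.0,"turn": 0.0}

```text
time_s: 35.67
eef_pos: [0.587, 0.0051, -0.005]
eef_rot: [0.0, 1.0, -0.007, 0.0]
wrist_force: [-0.1, -4.2, 2.0]
opening: 0.576
```

Request:
move_arm:
  increments:
    - {"tx": 0.0,"ty": -0.0003,"tz": 0.0,"turn": 0.0}
    - {"tx": 0.0,"ty": -0.0004,"tz": 0.0,"turn": 0.0}
    - {"tx": 0.0,"ty": -0.0004,"tz": 0.0,"turn": 0.0}

```text
time_s: 35.92
eef_pos: [0.587, 0.0052, -0.005]
eef_rot: [0.001, 1.0, -0.007, 0.0]
wrist_force: [-0.1, -6.1, 1.6]
opening: 0.578
```

```bash
python3 - <<'E'
from pick import *
row("pics/w17.png")
E
```

```text
fin 586.8 95.5 50.3 4.0 -0.9 88.4 5344 [586.9  95. ]
fin 549.0 8.2 39.6 27.4 5.6 90.4 7117 [541.9  10.4]
fin 624.7 7.1 41.8 27.2 -7.1 90.6 7395 [631.3   9.3]
foot 586.8 87.3 50.2 14.4 -0.8 48.1 6679 [586.9  87.8]
foot 553.8 15.0 12.4 2.7 30.2 50.1 249 [553.2  14.8]
foot 619.0 14.2 12.6 2.7 -30.8 50.2 271 [619.4  14. ]
stone 586.7 94.1 49.3 1.0 -0.9 68.6 1583 [586.9  94.1]
stone 587.1 65.0 48.8 27.7 -0.8 68.0 13646 [587.1  65.6]
stone 586.6 20.2 76.4 58.4 -1.1 67.9 23143 [586.5  22. ]
```

Contact made (58.4 mm over two tops). Release.

Request:
move_arm:
  increments:
    - {"tx": 0.0,"ty": 0.0004,"tz": 0.0,"turn": 0.0}
    - {"tx": 0.0,"ty": 0.0004,"tz": 0.0,"turn": 0.0}

```text
time_s: 36.13
eef_pos: [0.587, 0.0052, -0.005]
eef_rot: [0.0, 1.0, -0.007, 0.0]
wrist_force: [-0.3, -4.4, 2.3]
opening: 0.574
```

Request:
move_arm:
  increments:
    - {"tx": 0.0,"ty": 0.0,"tz": 0.0,"turn": 0.0}
    - {"tx": 0.0,"ty": 0.0,"tz": 0.0,"turn": 0.0}
    - {"tx": 0.0,"ty": 0.0,"tz": 0.0,"turn": 0.0}
    - {"tx": 0.0,"ty": 0.0,"tz": 0.0,"turn": 0.0}
    - {"tx": 0.0,"ty": 0.0,"tz": 0.0,"turn": 0.0}
    - {"tx": 0.0,"ty": 0.0,"tz": -0.01,"turn": 0.0}
    - {"tx": 0.0,"ty": 0.0,"tz": -0.03,"turn": 0.0}
    - {"tx": 0.0,"ty": 0.0,"tz": -0.06,"turn": 0.0}
    - {"tx": 0.0,"ty": 0.0,"tz": -0.09,"turn": 0.0}
    - {"tx": 0.0,"ty": 0.0,"tz": -0.1,"turn": 0.0}
    - {"tx": 0.0,"ty": 0.0,"tz": -0.1,"turn": 0.0}
  gripper: 1.0

```text
time_s: 37.05
eef_pos: [0.5895, 0.0052, 0.099]
eef_rot: [0.001, 1.0, -0.007, 0.004]
wrist_force: [0.5, -0.2, 0.2]
opening: 1.0
```

```bash
python3 - <<'E'
from pick import *
row("pics/w18.png"); top()
go(.4435,-.0795,.1,-23)
E
```

```text
fin 587.1 102.1 50.1 16.3 -0.4 88.9 3367 [587.  101.8]
foot 587.6 121.0 31.3 6.3 0.3 48.1 501 [587.3 121. ]
foot 586.8 87.4 49.8 14.6 -0.9 48.0 1886 [586.9  87.5]
stone 586.8 94.2 48.3 0.4 -0.6 68.7 182 [586.9  94.2]
stone 587.2 65.1 48.0 27.5 -0.8 67.9 3661 [587.2  65.4]
stone 586.5 35.3 48.1 28.1 -0.7 67.9 3358 [586.6  35.9]
stone 586.4 5.7 48.0 27.7 -0.9 67.9 3012 [586.4   6.6]
top 431.8 -183.4 47.7 28.5 -8.0 36.8 225 [ 432.  -182.2]
top 432.8 -309.4 48.1 29.7 9.4 36.7 236 [ 432.9 -307.2]
top 341.3 180.3 48.1 28.2 -85.6 36.9 224 [342.4 179.4]
top 331.9 274.3 47.8 29.2 5.2 36.8 234 [332.5 272.9]
 from [0.5864 0.0057 0.0946] yaw -0.75 -> mm [-141.8   87.    -5.4] turn 22.25 t 37.1 rows>= 4 q6 -0.18 open 1.003 F [-0.7  0.2 -0.2]
```

View pics/w18.png

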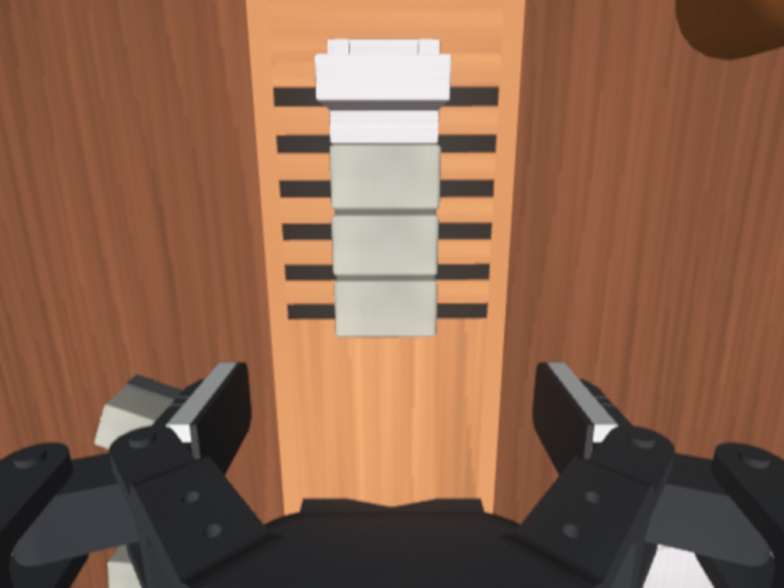

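Request:
move_arm:
  increments:
    - {"tx": -0.02,"ty": 0.012,"tz": -0.0055,"turn": 4}
    - {"tx": -0.045,"ty": 0.027,"tz": -0.0055,"turn": 9}
    - {"tx": -0.075,"ty": 0.045,"tz": -0.0055,"turn": 14}
    - {"tx": -0.1,"ty": 0.061,"tz": -0.0055,"turn": 19}
    - {"tx": -0.122,"ty": 0.075,"tz": -0.0055,"turn": 22.2}
    - {"tx": -0.136,"ty": 0.084,"tz": -0.0055,"turn": 22.2}
    - {"tx": -0.1418,"ty": 0.087,"tz": -0.0055,"turn": 22.2}
    - {"tx": -0.1418,"ty": 0.087,"tz": -0.0055,"turn": 22.2}
    - {"tx": -0.1418,"ty": 0.087,"tz": -0.0055,"turn": 22.2}

```text
time_s: 37.9
eef_pos: [0.4436, -0.0793, 0.0995]
eef_rot: [-0.0, 0.98, -0.199, -0.0]
wrist_force: [0.2, -0.4, -0.3]
opening: 0.999
```

```bash
python3 - <<'E'
from pick import *
stones()
go(.4433,-.0796,-.037,-23)
E
```

```text
(array([280., 207.]), 443.4, -79.1, 47.8, 27.7, -22.7, np.float64(37.8), np.int32(2408), array([443.9, -78.3]))
(array([316., 323.]), 431.6, -182.6, 47.8, 28.7, -7.6, np.float64(37.7), np.int32(1974), array([ 432.1, -180.5]))
 from [ 0.4441 -0.0792  0.0998] yaw -22.95 -> mm [ -0.5   0.8 136.8] turn 0.05 t 38.0 rows>= 4 q6 -0.04 open 0.998 F [ 0.2 -0.1  0.2]
```

Request:
move_arm:
  increments:
    - {"tx": -0.0006,"ty": 0.0004,"tz": 0.03,"turn": -0.2}
    - {"tx": -0.0006,"ty": 0.0004,"tz": 0.06,"turn": -0.2}
    - {"tx": -0.0006,"ty": 0.0004,"tz": 0.085,"turn": -0.2}
    - {"tx": -0.0006,"ty": 0.0004,"tz": 0.105,"turn": -0.2}
    - {"tx": -0.0006,"ty": 0.0004,"tz": 0.12,"turn": -0.2}
    - {"tx": -0.0006,"ty": 0.0004,"tz": 0.13,"turn": -0.2}
    - {"tx": -0.0006,"ty": 0.0004,"tz": 0.136,"turn": -0.2}
    - {"tx": -0.0006,"ty": 0.0004,"tz": 0.136,"turn": -0.2}
    - {"tx": -0.0006,"ty": 0.0004,"tz": 0.136,"turn": -0.2}

```text
time_s: 38.7
eef_pos: [0.4435, -0.0796, -0.0356]
eef_rot: [0.0, 0.98, -0.197, 0.0]
wrist_force: [0.8, -0.7, 0.5]
opening: 0.999
```

```bash
python3 - <<'E'
from pick import *
stones()
go(.4433,-.0796,-.037,-22.7)
E
```

```text
(array([281., 303.]), 443.3, -79.4, 48.2, 29.0, -22.9, np.float64(37.8), np.int32(10205), array([444.2, -77.4]))
(array([409., 298.]), 484.4, -94.3, 22.8, 14.4, 30.0, np.float64(37.8), np.int32(1485), array([486.4, -92.6]))
(array([150., 298.]), 403.1, -60.1, 22.7, 14.4, -75.4, np.float64(37.8), np.int32(1464), array([402.9, -57.6]))
 from [ 0.4439 -0.0799 -0.0351] yaw -22.74 -> mm [-0.6 -0.   1.9] turn -0.04 t 38.8 rows>= 1 q6 -0.05 open 0.996 F [0.4 0.2 0.1]
```

Request:
move_arm:
  increments:
    - {"tx": 0.0,"ty": 0.0,"tz": 0.0,"turn": 0.0}
    - {"tx": 0.0,"ty": 0.0,"tz": 0.0,"turn": 0.0}
    - {"tx": 0.0,"ty": 0.0,"tz": 0.0,"turn": 0.0}
    - {"tx": 0.0,"ty": 0.0,"tz": 0.0,"turn": 0.0}
    - {"tx": 0.0,"ty": 0.0,"tz": 0.0,"turn": 0.0}
    - {"tx": 0.0,"ty": 0.0,"tz": 0.0,"turn": 0.0}
    - {"tx": 0.0,"ty": 0.0,"tz": 0.0,"turn": 0.0}
    - {"tx": 0.0,"ty": 0.0,"tz": 0.0,"turn": 0.0}
    - {"tx": 0.0,"ty": 0.0,"tz": -0.005,"turn": 0.0}
    - {"tx": 0.0,"ty": 0.0,"tz": -0.02,"turn": 0.0}
    - {"tx": 0.0,"ty": 0.0,"tz": -0.04,"turn": 0.0}
    - {"tx": 0.0,"ty": 0.0,"tz": -0.065,"turn": 0.0}
    - {"tx": 0.0,"ty": 0.0,"tz": -0.09,"turn": 0.0}
    - {"tx": 0.0,"ty": 0.0,"tz": -0.11,"turn": 0.0}
    - {"tx": 0.0,"ty": 0.0,"tz": -0.12,"turn": 0.0}
    - {"tx": 0.0,"ty": 0.0,"tz": -0.12,"turn": 0.0}
  gripper: 0.0

```text
time_s: 40.08
eef_pos: [0.4445, -0.0804, 0.0865]
eef_rot: [0.001, 0.98, -0.197, 0.002]
wrist_force: [0.5, -0.1, -3.0]
opening: 0.579
```

```bash
python3 - <<'E'
from pick import *
go(.5880,-.0292,.085,-.75)
E
```

```text
from [ 0.4445 -0.0804  0.0865] yaw -22.76 -> mm [ 112.5 -102.7    2. ] turn -22.01 t 40.1 rows>= 4 q6 -0.05 open 0.579 F [ 0.5 -0.1 -3. ]
```

Request:
move_arm:
  increments:
    - {"tx": 0.012,"ty": -0.011,"tz": 0.0,"turn": -4}
    - {"tx": 0.03,"ty": -0.027,"tz": 0.0,"turn": -9}
    - {"tx": 0.05,"ty": -0.046,"tz": 0.0,"turn": -14}
    - {"tx": 0.07,"ty": -0.064,"tz": 0.0,"turn": -18}
    - {"tx": 0.088,"ty": -0.08,"tz": 0.0,"turn": -22}
    - {"tx": 0.102,"ty": -0.093,"tz": 0.0,"turn": -22}
    - {"tx": 0.11,"ty": -0.1,"tz": 0.0,"turn": -22}
    - {"tx": 0.1125,"ty": -0.1027,"tz": 0.0,"turn": -22}
    - {"tx": 0.1125,"ty": -0.1027,"tz": 0.005,"turn": -22}
    - {"tx": 0.1125,"ty": -0.1027,"tz": 0.025,"turn": -22}
    - {"tx": 0.1125,"ty": -0.1027,"tz": 0.045,"turn": -22}
    - {"tx": 0.1125,"ty": -0.1027,"tz": 0.06,"turn": -22}
    - {"tx": 0.1125,"ty": -0.1027,"tz": 0.072,"turn": -22}
    - {"tx": 0.1125,"ty": -0.1027,"tz": 0.08,"turn": -22}
    - {"tx": 0.1125,"ty": -0.1027,"tz": 0.085,"turn": -22}
    - {"tx": 0.1125,"ty": -0.1027,"tz": 0.086,"turn": -22}
    - {"tx": 0.1125,"ty": -0.1027,"tz": 0.086,"turn": -22}
    - {"tx": 0.1125,"ty": -0.1027,"tz": 0.086,"turn": -22}

```text
time_s: 41.58
eef_pos: [0.5872, -0.0287, -0.001]
eef_rot: [0.0, 1.0, -0.007, 0.001]
wrist_force: [-0.1, 0.7, -1.6]
opening: 0.578
```

```bash
python3 - <<'E'
from pick import *
m,s,f=obs_avg(2); print(m,f); row("pics/w19.png")
go(.5868,-.0248,-.005,-.75)
E
```

```text
[ 0.58729521 -0.02870921 -0.00081341] [ 0.25674429 -0.40254275 -2.5503997 ]
fin 547.8 -26.4 36.0 27.2 1.5 93.6 6312 [543.1 -23. ]
fin 627.5 -28.0 36.4 27.2 0.3 93.8 6428 [630.4 -24.3]
foot 586.9 51.5 49.0 1.3 -0.8 51.0 347 [587.1  51.1]
foot 562.2 -16.5 29.2 3.8 16.1 51.7 316 [558.  -17.6]
foot 598.8 -15.1 38.7 3.2 -6.4 53.3 304 [606.3 -16.3]
stone 587.1 61.0 48.3 20.2 -0.7 67.9 11598 [587.1  60.8]
stone 586.5 35.2 48.5 27.9 -1.0 68.0 13105 [586.6  35.7]
stone 586.3 5.3 48.3 28.0 -0.6 67.9 10917 [586.4   6.3]
stone 586.7 -27.9 76.7 28.7 -0.5 71.8 11619 [586.6 -25.1]
 from [ 0.5872 -0.0287 -0.0009] yaw -0.75 -> mm [-0.4 -3.9  4.1] turn -0.0 t 41.7 rows>= 1 q6 -0.24 open 0.579 F [ 0.3 -0.2 -1.7]
```

Request:
move_arm:
  increments:
    - {"tx": -0.0003,"ty": -0.001,"tz": 0.001,"turn": 0.0}
    - {"tx": -0.0003,"ty": -0.0018,"tz": 0.002,"turn": 0.0}
    - {"tx": -0.0003,"ty": -0.0026,"tz": 0.003,"turn": 0.0}
    - {"tx": -0.0003,"ty": -0.0026,"tz": 0.0034,"turn": 0.0}
    - {"tx": -0.0003,"ty": -0.0026,"tz": 0.0034,"turn": 0.0}
    - {"tx": -0.0003,"ty": -0.0026,"tz": 0.0034,"turn": 0.0}

```text
time_s: 42.23
eef_pos: [0.5863, -0.0257, -0.0048]
eef_rot: [-0.0, 1.0, -0.007, 0.0]
wrist_force: [-1.8, 1.4, 2.9]
opening: 0.577
```

Request:
move_arm:
  increments:
    - {"tx": 0.0,"ty": -0.0003,"tz": 0.0,"turn": 0.0}
    - {"tx": 0.0,"ty": -0.0006,"tz": 0.0,"turn": 0.0}
    - {"tx": 0.0,"ty": -0.0006,"tz": 0.0,"turn": 0.0}

```text
time_s: 42.48
eef_pos: [0.5863, -0.0257, -0.0049]
eef_rot: [0.0, 1.0, -0.007, 0.0]
wrist_force: [-2.8, -1.6, 4.9]
opening: 0.574
```

Request:
move_arm:
  increments:
    - {"tx": 0.0,"ty": -0.0003,"tz": 0.0,"turn": 0.0}
    - {"tx": 0.0,"ty": -0.0006,"tz": 0.0,"turn": 0.0}
    - {"tx": 0.0,"ty": -0.0006,"tz": 0.0,"turn": 0.0}

```text
time_s: 42.73
eef_pos: [0.5866, -0.0254, -0.0048]
eef_rot: [0.0, 1.0, -0.007, 0.0]
wrist_force: [-2.2, -4.0, 5.5]
opening: 0.581
```

Request:
move_arm:
  increments:
    - {"tx": 0.0,"ty": 0.0,"tz": -0.0006,"turn": 0.0}
    - {"tx": 0.0,"ty": -0.0003,"tz": -0.0006,"turn": 0.0}
    - {"tx": 0.0,"ty": -0.0004,"tz": -0.0006,"turn": 0.0}
    - {"tx": 0.0,"ty": -0.0004,"tz": -0.0006,"turn": 0.0}

```text
time_s: 43.07
eef_pos: [0.5865, -0.0252, -0.0048]
eef_rot: [0.001, 1.0, -0.007, 0.0]
wrist_force: [-0.8, -6.1, -0.6]
opening: 0.578
```

```bash
python3 - <<'E'
from pick import *
row("pics/w20.png"); print(obs_avg(1))
E
```

```text
fin 548.7 -22.2 39.2 27.5 5.7 90.5 6981 [541.7 -19.9]
fin 624.3 -23.4 41.9 27.5 -7.3 90.7 7352 [630.8 -21.1]
foot 587.0 51.3 49.5 1.5 -1.2 45.1 515 [586.7  51. ]
foot 553.8 -15.2 12.7 2.7 28.4 50.2 264 [553.1 -15.4]
foot 618.4 -16.2 12.6 2.5 -30.1 50.1 256 [619.  -16.4]
stone 587.1 62.1 48.7 22.4 -0.6 68.0 13695 [587.1  62.1]
stone 586.6 35.1 48.4 28.0 -0.8 68.0 13783 [586.5  35.7]
stone 586.0 -9.7 76.7 58.4 -1.3 67.9 23066 [586.1  -7.9]
(array([ 0.58647071, -0.02521844, -0.00482451]), array([0., 0., 0.]), array([-0.06891892, -6.99672353,  0.23767932]))
```

Firm contact (Fy −6, 58.4 mm). Ease off slightly and release.

Request:
move_arm:
  increments:
    - {"tx": 0.0,"ty": 0.0005,"tz": 0.0002,"turn": 0.0}
    - {"tx": 0.0,"ty": 0.0005,"tz": 0.0002,"turn": 0.0}

```text
time_s: 43.33
eef_pos: [0.5865, -0.0252, -0.0048]
eef_rot: [0.0, 1.0, -0.007, 0.0]
wrist_force: [-0.7, -4.8, 1.2]
opening: 0.575
```

Request:
move_arm:
  increments:
    - {"tx": 0.0,"ty": 0.0,"tz": 0.0,"turn": 0.0}
    - {"tx": 0.0,"ty": 0.0,"tz": 0.0,"turn": 0.0}
    - {"tx": 0.0,"ty": 0.0,"tz": 0.0,"turn": 0.0}
    - {"tx": 0.0,"ty": 0.0,"tz": 0.0,"turn": 0.0}
    - {"tx": 0.0,"ty": 0.0,"tz": 0.0,"turn": 0.0}
    - {"tx": 0.0,"ty": 0.0,"tz": -0.01,"turn": 0.0}
    - {"tx": 0.0,"ty": 0.0,"tz": -0.03,"turn": 0.0}
    - {"tx": 0.0,"ty": 0.0,"tz": -0.06,"turn": 0.0}
    - {"tx": 0.0,"ty": 0.0,"tz": -0.09,"turn": 0.0}
    - {"tx": 0.0,"ty": 0.0,"tz": -0.1,"turn": 0.0}
    - {"tx": 0.0,"ty": 0.0,"tz": -0.1,"turn": 0.0}
  gripper: 1.0

```text
time_s: 44.25
eef_pos: [0.5891, -0.0253, 0.0996]
eef_rot: [0.001, 1.0, -0.007, 0.004]
wrist_force: [-0.1, -0.5, 0.4]
opening: 1.002
```

```bash
python3 - <<'E'
from pick import *
row("pics/w21.png"); top()
go(.432,-.1828,.1,-7.7)
E
```

```text
fin 587.1 95.4 49.3 3.4 -0.9 88.2 1121 [587.1  94.9]
foot 586.8 88.4 50.2 12.6 -0.9 48.1 1937 [586.8  88.9]
stone 587.1 94.2 49.1 1.0 -0.8 68.2 508 [587.   94.2]
stone 587.2 64.9 48.1 27.6 -0.8 67.9 4117 [587.2  65. ]
stone 586.5 35.1 48.2 27.4 -0.8 67.9 3659 [586.6  35.5]
stone 586.3 5.3 48.1 28.1 -1.2 67.9 3345 [586.4   5.9]
stone 585.8 -24.3 48.0 27.8 -0.5 67.9 3014 [585.9 -23.5]
top 432.0 -183.5 47.7 28.4 -7.4 37.0 224 [ 431.9 -182.2]
top 432.5 -309.0 47.9 29.2 9.1 36.8 237 [ 432.7 -307.2]
top 341.3 180.1 48.3 28.4 -85.4 37.1 221 [342.3 179.5]
top 331.9 274.4 47.7 29.0 5.9 36.9 234 [332.5 272.9]
 from [ 0.586  -0.0247  0.0951] yaw -0.76 -> mm [-151.9  160.1   -4.9] turn 6.94 t 44.4 rows>= 6 q6 -0.23 open 1.0 F [ 0.5 -0.2  0.6]
```

Request:
move_arm:
  increments:
    - {"tx": -0.015,"ty": 0.016,"tz": -0.005,"turn": 1}
    - {"tx": -0.04,"ty": 0.042,"tz": -0.005,"turn": 3}
    - {"tx": -0.065,"ty": 0.068,"tz": -0.005,"turn": 5}
    - {"tx": -0.09,"ty": 0.095,"tz": -0.005,"turn": 6.9}
    - {"tx": -0.115,"ty": 0.121,"tz": -0.005,"turn": 6.9}
    - {"tx": -0.135,"ty": 0.142,"tz": -0.005,"turn": 6.9}
    - {"tx": -0.147,"ty": 0.155,"tz": -0.005,"turn": 6.9}
    - {"tx": -0.1519,"ty": 0.16,"tz": -0.005,"turn": 6.9}
    - {"tx": -0.1519,"ty": 0.16,"tz": -0.005,"turn": 6.9}
    - {"tx": -0.1519,"ty": 0.16,"tz": -0.005,"turn": 6.9}

```text
time_s: 45.18
eef_pos: [0.4319, -0.1821, 0.0993]
eef_rot: [-0.001, 0.998, -0.067, -0.001]
wrist_force: [-0.5, -0.1, -0.2]
opening: 1.003
```

```bash
python3 - <<'E'
from pick import *
stones()
go(.432,-.183,-.037,-7.6)
E
```

```text
(array([280., 208.]), 431.5, -183.1, 48.0, 28.4, -7.7, np.float64(37.8), np.int32(2435), array([ 431.6, -182.1]))
(array([300., 345.]), 431.8, -306.6, 47.9, 26.0, 8.6, np.float64(37.7), np.int32(1403), array([ 432.5, -301.7]))
 from [ 0.4324 -0.1819  0.0995] yaw -7.65 -> mm [-1.000e-01  1.200e+00  1.365e+02] turn -0.05 t 45.2 rows>= 4 q6 -0.52 open 0.997 F [-0. -0.  0.]
```

Request:
move_arm:
  increments:
    - {"tx": -0.0005,"ty": 0.0016,"tz": 0.03,"turn": 0.0}
    - {"tx": -0.0005,"ty": 0.0016,"tz": 0.06,"turn": 0.0}
    - {"tx": -0.0005,"ty": 0.0016,"tz": 0.085,"turn": 0.0}
    - {"tx": -0.0005,"ty": 0.0016,"tz": 0.105,"turn": 0.0}
    - {"tx": -0.0005,"ty": 0.0016,"tz": 0.12,"turn": 0.0}
    - {"tx": -0.0005,"ty": 0.0016,"tz": 0.13,"turn": 0.0}
    - {"tx": -0.0005,"ty": 0.0016,"tz": 0.136,"turn": 0.0}
    - {"tx": -0.0005,"ty": 0.0016,"tz": 0.136,"turn": 0.0}
    - {"tx": -0.0005,"ty": 0.0016,"tz": 0.136,"turn": 0.0}

```text
time_s: 45.98
eef_pos: [0.432, -0.1841, -0.0356]
eef_rot: [0.0, 0.998, -0.066, 0.0]
wrist_force: [-0.2, -0.1, -0.1]
opening: 1.002
```

```bash
python3 - <<'E'
from pick import *
stones()
go(.432,-.183,-.037,-7.6)
E
```

```text
(array([279., 301.]), 431.4, -183.1, 48.3, 29.3, -7.2, np.float64(37.9), np.int32(10291), array([ 431.7, -181. ]))
(array([150., 298.]), 388.0, -175.3, 22.5, 15.0, -58.4, np.float64(37.9), np.int32(1446), array([ 387.2, -173.2]))
(array([409., 297.]), 475.4, -187.6, 22.8, 14.2, 46.0, np.float64(37.9), np.int32(1452), array([ 476.9, -185.3]))
 from [ 0.4323 -0.1845 -0.0351] yaw -7.63 -> mm [-0.5 -1.5  1.9] turn -0.03 t 46.0 rows>= 1 q6 -0.52 open 0.996 F [ 0.3 -0.   0.9]
```

Request:
move_arm:
  increments:
    - {"tx": -0.0003,"ty": -0.0008,"tz": 0.0005,"turn": 0.0}
    - {"tx": -0.0003,"ty": -0.0008,"tz": 0.0005,"turn": 0.0}
    - {"tx": -0.0003,"ty": -0.0008,"tz": 0.0005,"turn": 0.0}
    - {"tx": -0.0003,"ty": -0.0008,"tz": 0.0005,"turn": 0.0}
    - {"tx": -0.0003,"ty": -0.0008,"tz": 0.0005,"turn": 0.0}
    - {"tx": -0.0003,"ty": -0.0008,"tz": 0.0005,"turn": 0.0}
    - {"tx": -0.0003,"ty": -0.0008,"tz": 0.0005,"turn": 0.0}
    - {"tx": -0.0003,"ty": -0.0008,"tz": 0.0005,"turn": 0.0}
    - {"tx": 0.0,"ty": -0.0008,"tz": -0.005,"turn": 0.0}
    - {"tx": 0.0,"ty": -0.0008,"tz": -0.02,"turn": 0.0}
    - {"tx": 0.0,"ty": -0.0008,"tz": -0.04,"turn": 0.0}
    - {"tx": 0.0,"ty": -0.0008,"tz": -0.065,"turn": 0.0}
    - {"tx": 0.0,"ty": -0.0008,"tz": -0.09,"turn": 0.0}
    - {"tx": 0.0,"ty": -0.0008,"tz": -0.11,"turn": 0.0}
    - {"tx": 0.0,"ty": -0.0008,"tz": -0.12,"turn": 0.0}
    - {"tx": 0.0,"ty": -0.0008,"tz": -0.12,"turn": 0.0}
  gripper: 0.0

```text
time_s: 47.37
eef_pos: [0.433, -0.1846, 0.0865]
eef_rot: [0.001, 0.998, -0.067, 0.002]
wrist_force: [-0.7, -1.1, -2.1]
opening: 0.576
```

```bash
python3 - <<'E'
from pick import *
go(.5875,-.060,.085,-.75)
E
```

```text
from [ 0.433  -0.1846  0.0865] yaw -7.66 -> mm [ 136.5 -144.1    1.8] turn -6.91 t 47.4 rows>= 5 q6 -0.52 open 0.576 F [-0.7 -1.1 -2.1]
```

Request:
move_arm:
  increments:
    - {"tx": 0.012,"ty": -0.013,"tz": 0.0,"turn": -2}
    - {"tx": 0.034,"ty": -0.036,"tz": 0.0,"turn": -4}
    - {"tx": 0.06,"ty": -0.063,"tz": 0.0,"turn": -6}
    - {"tx": 0.085,"ty": -0.09,"tz": 0.0,"turn": -6.9}
    - {"tx": 0.108,"ty": -0.114,"tz": 0.0,"turn": -6.9}
    - {"tx": 0.125,"ty": -0.132,"tz": 0.0,"turn": -6.9}
    - {"tx": 0.1335,"ty": -0.141,"tz": 0.0,"turn": -6.9}
    - {"tx": 0.1365,"ty": -0.144,"tz": 0.0,"turn": -6.9}
    - {"tx": 0.1365,"ty": -0.144,"tz": 0.005,"turn": -6.9}
    - {"tx": 0.1365,"ty": -0.144,"tz": 0.025,"turn": -6.9}
    - {"tx": 0.1365,"ty": -0.144,"tz": 0.045,"turn": -6.9}
    - {"tx": 0.1365,"ty": -0.144,"tz": 0.06,"turn": -6.9}
    - {"tx": 0.1365,"ty": -0.144,"tz": 0.072,"turn": -6.9}
    - {"tx": 0.1365,"ty": -0.144,"tz": 0.08,"turn": -6.9}
    - {"tx": 0.1365,"ty": -0.144,"tz": 0.085,"turn": -6.9}
    - {"tx": 0.1365,"ty": -0.144,"tz": 0.086,"turn": -6.9}
    - {"tx": 0.1365,"ty": -0.144,"tz": 0.086,"turn": -6.9}
    - {"tx": 0.1365,"ty": -0.144,"tz": 0.086,"turn": -6.9}

```text
time_s: 48.87
eef_pos: [0.5868, -0.0593, -0.001]
eef_rot: [0.0, 1.0, -0.007, 0.001]
wrist_force: [-0.2, -0.5, -1.5]
opening: 0.582
```

```bash
python3 - <<'E'
from pick import *
m,s,f=obs_avg(2); print(m,f); row("pics/w22.png")
go(.5862,-.0548,-.005,-.75)
E
```

```text
[ 0.58687785 -0.05924128 -0.00083437] [ 0.36852863  0.39103111 -1.85481995]
fin 546.4 -57.4 33.5 27.3 -2.0 93.6 6264 [542.8 -53.5]
fin 626.9 -58.7 36.1 27.7 -0.6 93.8 6430 [630.  -54.8]
foot 586.4 21.6 49.5 1.5 -0.7 49.5 413 [586.3  21.1]
foot 582.6 -46.9 69.8 7.2 2.6 52.5 857 [582.3 -46.8]
stone 586.5 30.6 48.2 19.5 -0.8 67.9 11345 [586.5  30.5]
stone 586.3 5.0 48.5 27.9 -0.6 67.9 13130 [586.3   5.5]
stone 585.8 -24.5 48.4 27.7 -0.6 67.9 10867 [585.9 -23.6]
stone 586.1 -58.3 76.6 28.7 -0.4 72.3 11764 [586.2 -55.5]
 from [ 0.5868 -0.0591 -0.0009] yaw -0.75 -> mm [-0.6 -4.3  4.1] turn -0.0 t 49.0 rows>= 1 q6 -0.29 open 0.58 F [-0.1 -0.  -2.3]
```

View pics/w22.png

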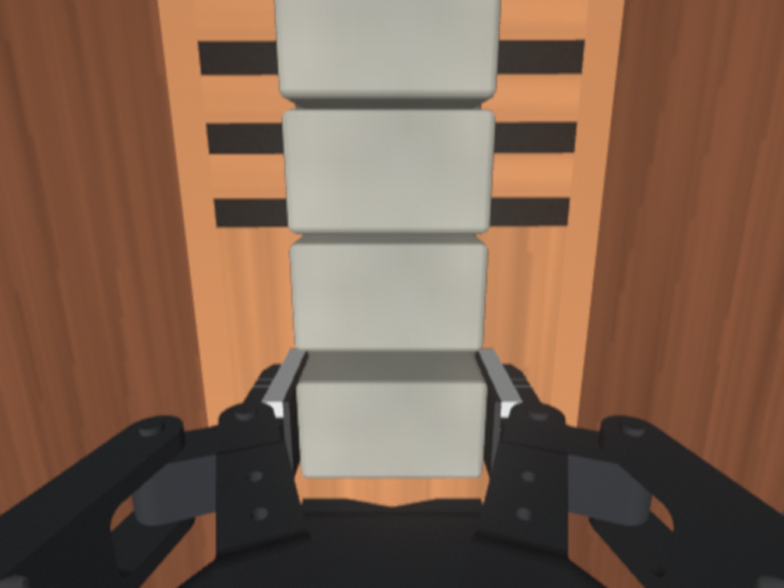

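Request:
move_arm:
  increments:
    - {"tx": -0.0002,"ty": -0.001,"tz": 0.001,"turn": 0.0}
    - {"tx": -0.0002,"ty": -0.002,"tz": 0.002,"turn": 0.0}
    - {"tx": -0.0002,"ty": -0.0032,"tz": 0.0028,"turn": 0.0}
    - {"tx": -0.0002,"ty": -0.0032,"tz": 0.003,"turn": 0.0}
    - {"tx": -0.0002,"ty": -0.0032,"tz": 0.003,"turn": 0.0}
    - {"tx": -0.0002,"ty": -0.0032,"tz": 0.003,"turn": 0.0}

```text
time_s: 49.52
eef_pos: [0.5858, -0.0557, -0.0049]
eef_rot: [-0.0, 1.0, -0.007, -0.0]
wrist_force: [-0.7, -0.7, -1.7]
opening: 0.58
```

Request:
move_arm:
  increments:
    - {"tx": 0.0,"ty": -0.0003,"tz": 0.0,"turn": 0.0}
    - {"tx": 0.0,"ty": -0.0006,"tz": 0.0,"turn": 0.0}
    - {"tx": 0.0,"ty": -0.0006,"tz": 0.0,"turn": 0.0}

```text
time_s: 49.77
eef_pos: [0.5859, -0.0553, -0.0048]
eef_rot: [0.0, 1.0, -0.007, 0.0]
wrist_force: [0.0, -0.7, -2.4]
opening: 0.576
```

Request:
move_arm:
  increments:
    - {"tx": 0.0,"ty": -0.0003,"tz": 0.0,"turn": 0.0}
    - {"tx": 0.0,"ty": -0.0005,"tz": 0.0,"turn": 0.0}
    - {"tx": 0.0,"ty": -0.0005,"tz": 0.0,"turn": 0.0}

```text
time_s: 50.02
eef_pos: [0.586, -0.0553, -0.0048]
eef_rot: [0.0, 1.0, -0.007, 0.0]
wrist_force: [-0.1, -4.0, -2.5]
opening: 0.58
```

Request:
move_arm:
  increments:
    - {"tx": 0.0,"ty": 0.0,"tz": 0.0003,"turn": 0.0}
    - {"tx": 0.0,"ty": 0.0,"tz": 0.0006,"turn": 0.0}
    - {"tx": 0.0,"ty": 0.0,"tz": 0.0006,"turn": 0.0}

```text
time_s: 50.27
eef_pos: [0.5861, -0.0553, -0.0051]
eef_rot: [0.0, 1.0, -0.007, 0.0]
wrist_force: [-1.3, -4.6, -0.3]
opening: 0.579
```

```bash
python3 - <<'E'
from pick import *
row("pics/w23.png"); print(obs_avg(1))
E
```

```text
fin 548.5 -52.2 38.6 27.3 5.3 90.3 6953 [541.4 -50. ]
fin 623.9 -53.7 41.7 28.1 -6.9 90.6 7415 [630.5 -51.2]
foot 586.3 21.2 49.3 1.4 -0.5 45.2 522 [586.4  21. ]
foot 618.0 -46.2 13.1 2.8 -30.4 50.0 270 [618.6 -46.4]
foot 553.2 -45.4 12.6 2.5 29.1 49.9 257 [552.6 -45.6]
stone 586.5 32.0 48.4 22.1 -0.7 68.0 13665 [586.5  32. ]
stone 586.4 5.0 48.4 28.0 -0.8 68.0 13827 [586.3   5.6]
stone 585.7 -39.7 76.8 58.2 -0.9 68.1 23212 [585.7 -38. ]
(array([ 0.58616292, -0.05529762, -0.00509605]), array([0., 0., 0.]), array([-1.55334163, -5.77547964, -0.48946394]))
```

Request:
move_arm:
  increments:
    - {"tx": 0.0,"ty": 0.0003,"tz": 0.0003,"turn": 0.0}
    - {"tx": 0.0,"ty": 0.0003,"tz": 0.0003,"turn": 0.0}

```text
time_s: 50.53
eef_pos: [0.5862, -0.0553, -0.0054]
eef_rot: [0.0, 1.0, -0.007, 0.0]
wrist_force: [-0.4, -4.7, 1.3]
opening: 0.578
```

Request:
move_arm:
  increments:
    - {"tx": 0.0,"ty": 0.0,"tz": 0.0,"turn": 0.0}
    - {"tx": 0.0,"ty": 0.0,"tz": 0.0,"turn": 0.0}
    - {"tx": 0.0,"ty": 0.0,"tz": 0.0,"turn": 0.0}
    - {"tx": 0.0,"ty": 0.0,"tz": 0.0,"turn": 0.0}
    - {"tx": 0.0,"ty": 0.0,"tz": 0.0,"turn": 0.0}
    - {"tx": 0.0,"ty": 0.0,"tz": -0.01,"turn": 0.0}
    - {"tx": 0.0,"ty": 0.0,"tz": -0.03,"turn": 0.0}
    - {"tx": 0.0,"ty": 0.0,"tz": -0.06,"turn": 0.0}
    - {"tx": 0.0,"ty": 0.0,"tz": -0.09,"turn": 0.0}
    - {"tx": 0.0,"ty": 0.0,"tz": -0.1,"turn": 0.0}
    - {"tx": 0.0,"ty": 0.0,"tz": -0.1,"turn": 0.0}
  gripper: 1.0

```text
time_s: 51.45
eef_pos: [0.5887, -0.0557, 0.0986]
eef_rot: [0.001, 1.0, -0.007, 0.004]
wrist_force: [0.2, -0.2, 0.3]
opening: 1.0
```

```bash
python3 - <<'E'
from pick import *
row("pics/w24.png"); top()
go(.432,-.3075,.1,8.5)
E
```

```text
stone 587.2 61.8 48.0 22.0 -1.0 67.9 3723 [587.2  61.5]
stone 586.6 35.0 48.1 27.5 -0.7 67.9 4154 [586.5  35.1]
stone 586.3 5.1 48.1 28.0 -0.7 67.9 3721 [586.3   5.5]
stone 585.8 -24.8 48.1 28.3 -0.9 67.9 3387 [585.9 -24.1]
stone 585.6 -54.2 48.0 27.6 -1.1 67.9 3040 [585.6 -53.4]
top 433.0 -309.0 48.1 29.5 8.3 36.5 236 [ 432.7 -307.2]
top 341.1 180.0 48.2 28.7 -84.8 36.9 222 [342.3 179.5]
top 332.0 274.1 48.2 29.2 8.9 37.2 237 [332.6 272.9]
 from [ 0.5857 -0.0549  0.0942] yaw -0.76 -> mm [-150.4  254.7   -5.8] turn -9.26 t 51.5 rows>= 8 q6 -0.28 open 0.999 F [-0.2 -0.6 -0.1]
```

Request:
move_arm:
  increments:
    - {"tx": -0.012,"ty": 0.02,"tz": -0.0055,"turn": -1}
    - {"tx": -0.03,"ty": 0.05,"tz": -0.0055,"turn": -3}
    - {"tx": -0.05,"ty": 0.085,"tz": -0.0055,"turn": -5}
    - {"tx": -0.07,"ty": 0.119,"tz": -0.0055,"turn": -7}
    - {"tx": -0.09,"ty": 0.152,"tz": -0.0055,"turn": -9.2}
    - {"tx": -0.11,"ty": 0.185,"tz": -0.0055,"turn": -9.2}
    - {"tx": -0.127,"ty": 0.214,"tz": -0.0055,"turn": -9.2}
    - {"tx": -0.14,"ty": 0.237,"tz": -0.0055,"turn": -9.2}
    - {"tx": -0.148,"ty": 0.25,"tz": -0.0055,"turn": -9.2}
    - {"tx": -0.1504,"ty": 0.2547,"tz": -0.0055,"turn": -9.2}
    - {"tx": -0.1504,"ty": 0.2547,"tz": -0.0055,"turn": -9.2}
    - {"tx": -0.1504,"ty": 0.2547,"tz": -0.0055,"turn": -9.2}

```text
time_s: 52.55
eef_pos: [0.4318, -0.3065, 0.0985]
eef_rot: [-0.001, 0.997, 0.073, -0.001]
wrist_force: [0.1, 1.2, 0.7]
opening: 0.995
```

```bash
python3 - <<'E'
from pick import *
stones()
go(.432,-.308,-.036,8.6)
E
```

```text
(array([280., 210.]), 432.0, -308.6, 48.1, 28.3, 8.4, np.float64(37.9), np.int32(2444), array([ 431.9, -307.7]))
 from [ 0.4322 -0.3062  0.0988] yaw 8.48 -> mm [ -0.3   2.  134.8] turn -0.12 t 52.6 rows>= 4 q6 -0.99 open 1.003 F [ 0.5 -0.4 -0.1]
```

Request:
move_arm:
  increments:
    - {"tx": -0.0003,"ty": 0.0018,"tz": 0.03,"turn": 0.0}
    - {"tx": -0.0003,"ty": 0.0018,"tz": 0.06,"turn": 0.0}
    - {"tx": -0.0003,"ty": 0.0018,"tz": 0.085,"turn": 0.0}
    - {"tx": -0.0003,"ty": 0.0018,"tz": 0.105,"turn": 0.0}
    - {"tx": -0.0003,"ty": 0.0018,"tz": 0.12,"turn": 0.0}
    - {"tx": -0.0003,"ty": 0.0018,"tz": 0.13,"turn": 0.0}
    - {"tx": -0.0003,"ty": 0.0018,"tz": 0.1355,"turn": 0.0}
    - {"tx": -0.0003,"ty": 0.0018,"tz": 0.1355,"turn": 0.0}
    - {"tx": -0.0003,"ty": 0.0018,"tz": 0.1355,"turn": 0.0}

```text
time_s: 53.35
eef_pos: [0.4327, -0.3093, -0.0353]
eef_rot: [0.0, 0.997, 0.074, 0.0]
wrist_force: [-0.1, -0.7, 0.6]
opening: 1.001
```

```bash
python3 - <<'E'
from pick import *
stones()
go(.432,-.308,-.036,8.4)
E
```

```text
(array([279., 302.]), 432.0, -308.7, 48.4, 29.1, 8.2, np.float64(37.9), np.int32(10215), array([ 431.7, -306.5]))
(array([151., 297.]), 388.1, -313.2, 22.7, 14.4, -44.2, np.float64(38.0), np.int32(1471), array([ 386.6, -311.1]))
(array([408., 297.]), 475.6, -300.7, 23.0, 14.5, 61.9, np.float64(37.9), np.int32(1447), array([ 476.2, -297.9]))
 from [ 0.4329 -0.3098 -0.0348] yaw 8.47 -> mm [-0.6 -2.   1.2] turn 0.07 t 53.4 rows>= 1 q6 -0.99 open 1.0 F [ 0.3 -0.9 -0.6]
```

Request:
move_arm:
  increments:
    - {"tx": -0.0006,"ty": -0.0008,"tz": 0.0005,"turn": 0.0}
    - {"tx": -0.0006,"ty": -0.0008,"tz": 0.0005,"turn": 0.0}
    - {"tx": -0.0006,"ty": -0.0008,"tz": 0.0005,"turn": 0.0}
    - {"tx": -0.0006,"ty": -0.0008,"tz": 0.0005,"turn": 0.0}
    - {"tx": -0.0006,"ty": -0.0008,"tz": 0.0005,"turn": 0.0}
    - {"tx": -0.0006,"ty": -0.0008,"tz": 0.0005,"turn": 0.0}
    - {"tx": -0.0006,"ty": -0.0008,"tz": 0.0005,"turn": 0.0}
    - {"tx": -0.0006,"ty": -0.0008,"tz": 0.0005,"turn": 0.0}
    - {"tx": 0.0,"ty": -0.0008,"tz": -0.005,"turn": 0.0}
    - {"tx": 0.0,"ty": -0.0008,"tz": -0.02,"turn": 0.0}
    - {"tx": 0.0,"ty": -0.0008,"tz": -0.04,"turn": 0.0}
    - {"tx": 0.0,"ty": -0.0008,"tz": -0.065,"turn": 0.0}
    - {"tx": 0.0,"ty": -0.0008,"tz": -0.09,"turn": 0.0}
    - {"tx": 0.0,"ty": -0.0008,"tz": -0.11,"turn": 0.0}
    - {"tx": 0.0,"ty": -0.0008,"tz": -0.12,"turn": 0.0}
    - {"tx": 0.0,"ty": -0.0008,"tz": -0.12,"turn": 0.0}
  gripper: 0.0

```text
time_s: 54.73
eef_pos: [0.4331, -0.3099, 0.0867]
eef_rot: [0.002, 0.997, 0.074, 0.001]
wrist_force: [0.2, -0.1, -2.4]
opening: 0.576
```

```bash
python3 - <<'E'
from pick import *
go(.5870,-.0905,.085,-.75)
E
```

```text
from [ 0.4331 -0.3099  0.0867] yaw 8.44 -> mm [ 184.4 -194.5    1.4] turn 9.19 t 54.7 rows>= 7 q6 -0.99 open 0.576 F [ 0.2 -0.1 -2.4]
```

Request:
move_arm:
  increments:
    - {"tx": 0.012,"ty": -0.013,"tz": 0.0,"turn": 1}
    - {"tx": 0.034,"ty": -0.036,"tz": 0.0,"turn": 3}
    - {"tx": 0.06,"ty": -0.063,"tz": 0.0,"turn": 5}
    - {"tx": 0.086,"ty": -0.091,"tz": 0.0,"turn": 7}
    - {"tx": 0.112,"ty": -0.118,"tz": 0.0,"turn": 9.2}
    - {"tx": 0.137,"ty": -0.145,"tz": 0.0,"turn": 9.2}
    - {"tx": 0.159,"ty": -0.168,"tz": 0.0,"turn": 9.2}
    - {"tx": 0.175,"ty": -0.185,"tz": 0.0,"turn": 9.2}
    - {"tx": 0.1825,"ty": -0.1925,"tz": 0.0,"turn": 9.2}
    - {"tx": 0.1844,"ty": -0.1945,"tz": 0.0,"turn": 9.2}
    - {"tx": 0.1844,"ty": -0.1945,"tz": 0.005,"turn": 9.2}
    - {"tx": 0.1844,"ty": -0.1945,"tz": 0.025,"turn": 9.2}
    - {"tx": 0.1844,"ty": -0.1945,"tz": 0.045,"turn": 9.2}
    - {"tx": 0.1844,"ty": -0.1945,"tz": 0.06,"turn": 9.2}
    - {"tx": 0.1844,"ty": -0.1945,"tz": 0.072,"turn": 9.2}
    - {"tx": 0.1844,"ty": -0.1945,"tz": 0.08,"turn": 9.2}
    - {"tx": 0.1844,"ty": -0.1945,"tz": 0.084,"turn": 9.2}
    - {"tx": 0.1844,"ty": -0.1945,"tz": 0.085,"turn": 9.2}
    - {"tx": 0.1844,"ty": -0.1945,"tz": 0.085,"turn": 9.2}
    - {"tx": 0.1844,"ty": -0.1945,"tz": 0.085,"turn": 9.2}

```text
time_s: 56.4
eef_pos: [0.5866, -0.0896, 0.0002]
eef_rot: [0.0, 1.0, -0.007, 0.001]
wrist_force: [-0.4, -0.2, -2.5]
opening: 0.577
```

```bash
python3 - <<'E'
from pick import *
m,s,f=obs_avg(2); print(m,f); row("pics/w25.png")
go(.5858,-.085,-.005,-.75)
E
```

```text
[ 5.86669808e-01 -8.95265498e-02  2.86306705e-04] [ 0.07087759  0.02722923 -2.36425929]
fin 546.7 -87.9 33.5 27.3 -0.5 94.4 5963 [543.1 -83.6]
fin 626.7 -88.8 36.7 26.8 -1.3 94.7 6143 [629.3 -84.9]
foot 586.3 -8.4 49.3 1.6 -0.3 50.8 376 [586.4  -8.9]
foot 586.2 -76.8 62.5 4.1 -1.0 52.2 805 [586.1 -76.6]
stone 586.3 0.6 48.4 19.6 -0.6 67.9 11174 [5.863e+02 5.000e-01]
stone 585.9 -25.0 48.3 28.2 -0.8 67.9 13018 [585.9 -24.5]
stone 585.6 -55.0 48.3 28.6 -0.5 67.9 10795 [585.6 -53.8]
stone 585.9 -89.1 76.5 29.0 -0.5 73.1 10282 [585.8 -85.7]
 from [ 5.865e-01 -8.940e-02  2.000e-04] yaw -0.75 -> mm [-0.8 -4.4  5.2] turn 0.0 t 56.5 rows>= 1 q6 -0.34 open 0.578 F [ 0.3  0.1 -2.7]
```

Request:
move_arm:
  increments:
    - {"tx": -0.0003,"ty": -0.001,"tz": 0.001,"turn": 0.0}
    - {"tx": -0.0003,"ty": -0.002,"tz": 0.0025,"turn": 0.0}
    - {"tx": -0.0003,"ty": -0.003,"tz": 0.004,"turn": 0.0}
    - {"tx": -0.0003,"ty": -0.0034,"tz": 0.0045,"turn": 0.0}
    - {"tx": -0.0003,"ty": -0.0034,"tz": 0.0045,"turn": 0.0}
    - {"tx": -0.0003,"ty": -0.0034,"tz": 0.0045,"turn": 0.0}

```text
time_s: 57.05
eef_pos: [0.5855, -0.0857, -0.0052]
eef_rot: [-0.0, 1.0, -0.007, -0.0]
wrist_force: [-0.7, 0.2, -0.0]
opening: 0.576
```

Request:
move_arm:
  increments:
    - {"tx": 0.0,"ty": -0.0003,"tz": 0.0,"turn": 0.0}
    - {"tx": 0.0,"ty": -0.0006,"tz": 0.0,"turn": 0.0}
    - {"tx": 0.0,"ty": -0.0006,"tz": 0.0,"turn": 0.0}

```text
time_s: 57.3
eef_pos: [0.5857, -0.0853, -0.0052]
eef_rot: [0.0, 1.0, -0.007, 0.0]
wrist_force: [0.5, -0.4, -1.4]
opening: 0.576
```

Request:
move_arm:
  increments:
    - {"tx": 0.0,"ty": -0.0003,"tz": 0.0,"turn": 0.0}
    - {"tx": 0.0,"ty": -0.0005,"tz": 0.0,"turn": 0.0}
    - {"tx": 0.0,"ty": -0.0005,"tz": 0.0,"turn": 0.0}

```text
time_s: 57.55
eef_pos: [0.5857, -0.085, -0.0052]
eef_rot: [0.0, 1.0, -0.007, 0.0]
wrist_force: [0.3, -1.3, -1.7]
opening: 0.58
```

Request:
move_arm:
  increments:
    - {"tx": 0.0,"ty": -0.0003,"tz": 0.0,"turn": 0.0}
    - {"tx": 0.0,"ty": -0.0005,"tz": 0.0,"turn": 0.0}
    - {"tx": 0.0,"ty": -0.0005,"tz": 0.0,"turn": 0.0}

```text
time_s: 57.8
eef_pos: [0.5857, -0.0849, -0.0052]
eef_rot: [0.0, 1.0, -0.007, 0.0]
wrist_force: [0.1, -5.4, -2.4]
opening: 0.578
```

```bash
python3 - <<'E'
from pick import *
row("pics/w26.png"); print(obs_avg(1))
E
```

```text
fin 543.2 -75.2 42.2 25.3 49.7 90.2 6858 [541.1 -79.7]
fin 623.4 -83.2 41.7 27.6 -7.0 90.5 7442 [630.1 -80.9]
foot 586.2 -8.7 49.4 1.5 -0.7 45.3 521 [586.3  -9. ]
foot 552.9 -75.0 12.9 2.7 27.6 49.9 255 [552.3 -75.2]
foot 617.8 -75.8 12.5 2.7 -29.6 50.0 250 [618.4 -76.2]
stone 586.3 2.4 48.4 22.9 -0.8 68.0 13843 [586.3   2.2]
stone 585.8 -24.9 48.4 28.0 -0.6 68.0 13807 [585.9 -24.3]
stone 585.3 -69.9 76.2 58.7 -0.9 67.9 23231 [585.4 -68. ]
(array([ 0.58572105, -0.08491458, -0.005177  ]), array([0., 0., 0.]), array([ 0.04644978, -4.35366201, -3.67232646]))
```

Contact. Lower the last fraction and release.

Request:
move_arm:
  increments:
    - {"tx": 0.0,"ty": 0.0001,"tz": 0.0004,"turn": 0.0}
    - {"tx": 0.0,"ty": 0.0001,"tz": 0.0007,"turn": 0.0}
    - {"tx": 0.0,"ty": 0.0001,"tz": 0.0007,"turn": 0.0}

```text
time_s: 58.15
eef_pos: [0.5857, -0.085, -0.0052]
eef_rot: [0.0, 1.0, -0.007, 0.0]
wrist_force: [-3.4, -4.5, 3.0]
opening: 0.577
```

Request:
move_arm:
  increments:
    - {"tx": 0.0,"ty": 0.0,"tz": 0.0,"turn": 0.0}
    - {"tx": 0.0,"ty": 0.0,"tz": 0.0,"turn": 0.0}
    - {"tx": 0.0,"ty": 0.0,"tz": 0.0,"turn": 0.0}
    - {"tx": 0.0,"ty": 0.0,"tz": 0.0,"turn": 0.0}
    - {"tx": 0.0,"ty": 0.0,"tz": 0.0,"turn": 0.0}
    - {"tx": 0.0,"ty": 0.0,"tz": -0.01,"turn": 0.0}
    - {"tx": 0.0,"ty": 0.0,"tz": -0.03,"turn": 0.0}
    - {"tx": 0.0,"ty": 0.0,"tz": -0.06,"turn": 0.0}
    - {"tx": 0.0,"ty": 0.0,"tz": -0.09,"turn": 0.0}
    - {"tx": 0.0,"ty": 0.0,"tz": -0.12,"turn": 0.0}
    - {"tx": 0.0,"ty": 0.0,"tz": -0.15,"turn": 0.0}
    - {"tx": 0.0,"ty": 0.0,"tz": -0.16,"turn": 0.0}
    - {"tx": 0.0,"ty": 0.0,"tz": -0.16,"turn": 0.0}
  gripper: 1.0

```text
time_s: 59.23
eef_pos: [0.5881, -0.085, 0.1585]
eef_rot: [0.001, 1.0, -0.007, 0.004]
wrist_force: [-0.1, -0.1, -0.1]
opening: 1.002
```

```bash
python3 - <<'E'
from pick import *
P=row("pics/w27.png"); top()
go(.40,-.06,.2,-.75)
E
```

```text
stone 587.0 55.6 47.5 9.7 -0.7 67.7 1099 [587.   55.2]
stone 586.7 35.0 48.1 28.0 -0.8 67.9 2786 [586.6  34.8]
stone 586.4 5.2 48.0 27.1 -0.7 67.9 2463 [586.4   5.3]
stone 586.0 -24.9 48.1 27.4 -0.8 67.9 2264 [586.  -24.6]
stone 585.5 -54.4 47.7 27.5 -0.8 67.9 2074 [585.6 -54.1]
stone 585.2 -84.7 48.0 28.6 -0.8 67.9 1944 [585.  -83.9]
top 341.8 179.9 48.0 28.1 -84.3 36.8 225 [342.4 179.1]
top 332.1 273.9 48.1 28.8 4.3 37.0 236 [332.7 273. ]
 from [ 0.5853 -0.0841  0.1536] yaw -0.75 -> mm [-185.6  -21.7  -46.3] turn -0.0 t 59.3 rows>= 5 q6 -0.33 open 0.995 F [ 0.9  0.6 -0.1]
```

Request:
move_arm:
  increments:
    - {"tx": 0.0,"ty": 0.0,"tz": -0.03,"turn": 0.0}
    - {"tx": -0.03,"ty": 0.0,"tz": -0.05,"turn": 0.0}
    - {"tx": -0.065,"ty": 0.0,"tz": -0.05,"turn": 0.0}
    - {"tx": -0.1,"ty": 0.0,"tz": -0.05,"turn": 0.0}
    - {"tx": -0.135,"ty": 0.0,"tz": -0.05,"turn": 0.0}
    - {"tx": -0.165,"ty": 0.0,"tz": -0.05,"turn": 0.0}
    - {"tx": -0.185,"ty": 0.0,"tz": -0.05,"turn": 0.0}
    - {"tx": -0.185,"ty": 0.0,"tz": -0.05,"turn": 0.0}
    - {"tx": -0.185,"ty": 0.0,"tz": -0.05,"turn": 0.0}

```text
time_s: 60.08
eef_pos: [0.3993, -0.0814, 0.2024]
eef_rot: [-0.001, 1.0, -0.007, -0.001]
wrist_force: [-0.2, -0.1, 0.5]
opening: 1.002
```

```bash
python3 - <<'E'
from pick import *
p,d,c=cam("scene"); save("pics/s28.png",p[100:360,150:420],2.9)
p,d,c=cam("top"); save("pics/t28.png",p,1.4); P=cloud(d,c)
B=(.53,.65,-.15,.2)
for n,a in (("fin",(.08,.1)),("foot",(.043,.055)),("stone",(.058,.074))):
    for r in rects(P,*a,B,20): print(n,*r[1:])
for r in rects(P,.022,.12,(.25,.9,-.5,.5)): print(*r)
E
```

```text
fin 587.1 102.1 49.5 15.0 0.1 87.8 146 [586.7 102.1]
foot 586.5 101.4 49.2 43.5 0.5 47.2 177 [585.2 100. ]
stone 586.1 5.9 145.7 45.9 89.9 67.0 1088 [586.3   6.4]
stone 585.1 -84.0 47.7 25.7 -1.4 67.1 211 [585.6 -84.1]
[357. 125.] 770.1 -170.6 117.7 115.4 -45.2 36.1 707 [ 779.1 -178.4]
[229. 127.] 766.6 151.9 59.6 59.0 70.5 82.8 586 [763.1 150.3]
[303. 199.] 587.0 -35.5 399.6 130.2 89.2 30.0 7675 [585.9 -35.3]
[169. 200.] 584.7 309.8 48.4 29.0 -46.4 36.8 228 [584.7 308.2]
[153. 250.] 455.2 351.0 89.8 35.8 12.6 29.1 489 [455.3 350.3]
[136. 254.] 445.4 395.4 89.8 35.8 12.9 29.1 500 [445.4 395. ]
[182. 298.] 332.2 274.0 47.9 28.2 5.6 36.9 236 [332.7 272.9]
[219. 294.] 341.4 180.4 48.7 28.2 -85.1 37.1 225 [342.5 179.2]
```

View pics/s28.png

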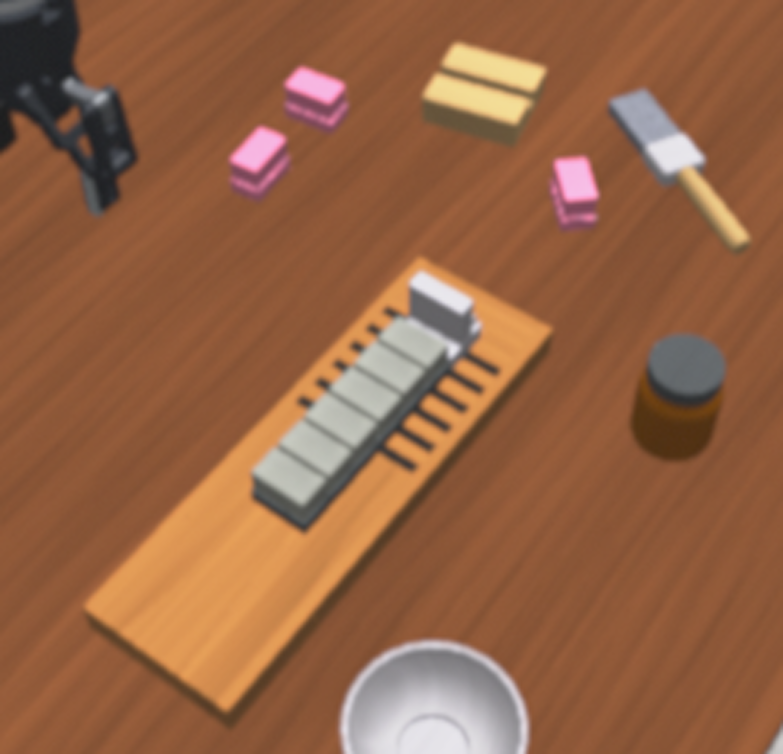

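View pics/t28.png

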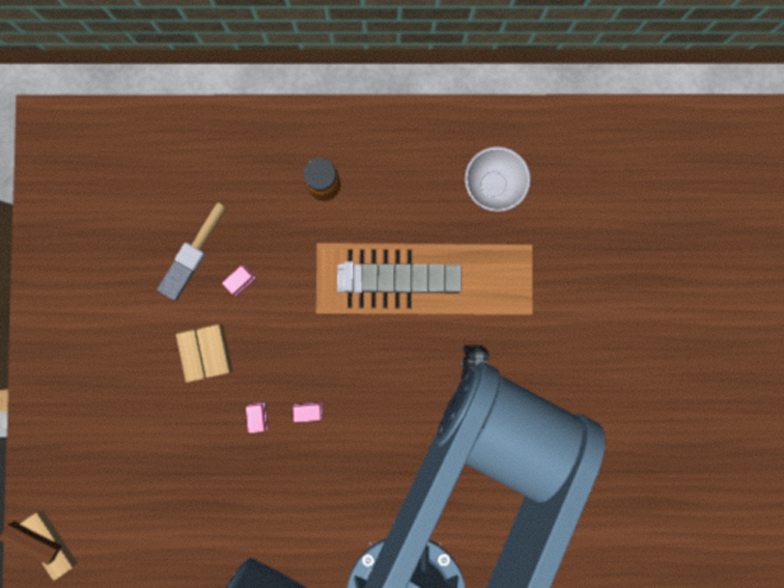

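The stop is seated in the left-most strip, all six grey stones stand in one tight row beside it at (362–460, 278), and the bystanders and pink look-alikes are where they were. Handing in.

```bash
python3 -c "
from h import *
print(workorder.hand_in())"
```

```text
the job is handed in; nothing more can be done
None
```

The job is done and handed in at about 60 s. The steel stop is seated in the hidden groove, and all six whetstones stand in one tight row to its right.

**Stop:** I set it on the plain left end with its ribs to the left and dragged it right under light pressure. It dropped at the first strip (y = +128 mm), where the contact force vanished, and I lowered it until its foot rested on the board. The last checks showed the fin top at about 89 mm, as expected when fully seated. Its centre is about 1 mm off the board's midline, which is within the measuring error.

**Stones:** Each one was slid along the board until it touched its neighbour, with a side force of about 4–7 N, then released. Measured spacing is 29.5–30.3 mm for stones 30 mm wide, so any gap is well under 1 mm. They are square to the board to within a few tenths of a degree and within about 1 mm of its midline.

**Left alone:** The bowl, jar and pink look-alikes measured the same before and after, and the brush looks unmoved in the pictures.

**What went wrong or disagreed:**
- **Finger height:** The first grip closed on air above the stop. The cameras put the closed fingertips about 41 mm higher than the reported tool point, so I set all later heights by the cameras.
- **Knocked stone:** The second stone had been shifted about 40 mm before I reached it, so I measured it again before picking it up.
- **Grip:** No slackening of the grip was noticed.

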